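# Change the batch of pens in the laser marker's drawer

### The arm

A 6-joint arm with a two-finger parallel gripper is mounted at the origin on a cart in front of the work surface, level with it; the furniture and walls round the work are solid. World frame = base frame: x ahead of the robot, y to its left, z up, the work surface at z = 0. Lengths are in m, angles in rad, forces in N, time in s.
With the tool pointing down it reaches from about 0.35 to 0.725 m from the base axis. Payload 6 kg.
Tool frame: the origin (TCP) lies at the very end of the fingers, on their centre line; the grasp point (between the pads) lies 19 mm behind it; z points along the fingers, y is the line along which they close (so a half turn about z gives the same grasp; the last joint's range is limited). The gripper opens to 85 mm and grips with 20 to 120 N. Pads are 22 mm wide; open, the fingers measure 114 mm over their backs; the gripper's body (76 mm by 85 mm) begins 54 mm behind the grasp point. The pads swing forward as they close: fully open they stand 13 mm farther back than shut.
Start: joints at [0.334, 0.04, 0.085, 0, -1.615, -0.334], TCP at [0.6, 0, 0.231] pointing down, gripper open.
Joint ranges: [-2.56, 2.56], [-1.29, 2.01], [-1.08, 1.49], [-3.29, 1.98], [-2.81, -0.18], [-2.99, 2.99]. Speed limits (rad/s): [2.57, 2.57, 3.01, 3.14, 3.14, 3.14].

### API

Orientations are given as a unit quaternion [w, x, y, z].
In Python, from station import env gives the robot as it stands.
- The arm moves only by the tool servo_tool, never from a script. Its argument "moves" is a list of rows, each a list of 5 numbers: the opening, from 0 (shut) to 1 (fully open), then the shift along the tool's x, y, z in mm, then the turn about the tool's z in rad. In form: [[hand, tx, ty, tz, spin], ...]. A call has 1 to 10 rows; each row is the pose to reach, as a shift and turn from the pose commanded when the call began, along the tool's axes at that moment; what a row does not reach only later rows make up. A row lasts 1/12 s, in which the tool goes at most 41.7 mm and 7.16 degrees, less where a joint would pass 70% of its speed; a pose out of reach is approached as far as the arm can. A call with a gripper value outside its range is refused whole. The fingers move at their own pace and stop on an object; "squeeze" is the grip in N (left out, the last holds). Time passes only in rows, so rows that repeat a pose let the fingers close. It gives the time, the measured TCP pose, the force, the opening and the grip force at its end, in the units of the state.
- env.observe(): the state, without advancing time (a new reading comes with each control period).
- env.capture(name): name is "scene" or "side" or "wrist"; returns a dict with "pixels" (480x640x3 uint8, red, green, blue), "fx", "fy", "cx", "cy" (pixels), "extrinsics" (4x4, takes a point from camera to world coordinates). Camera axes: x right, y down, z forward; pixel columns grow to the right and rows downward; lengths in m; the calibration is good to about 2 mm. A picture is of the moment at which its call begins. There is no depth.
- env.sign_off(): hands the job in; it is judged then, once.
The state is a dict: "time_s": time; "q": joint angles; "qd": joint speeds; "tau": joint torques, N m; "position": TCP position; "eef_rot": TCP orientation; "contact_force": force on the tool from outside, world axes, zero at the start; "moment": the same for the moment, N m; "grip_width": finger opening in m; "finger_force": force on a finger pad.
Only numpy, scipy, OpenCV 4.12 (cv2) and the standard library are available. Lean on these libraries where they do the work, as an engineer would, in place of code of your own. Each camera call takes 0.05 s, during which the arm holds its last target. There are 200 camera calls.

### The job

Change the batch in the pen drawer of the laser marker: swing the keeper arm right out until it clicks into its end seat, lay every marked pen from the drawer in the black tray, and lay each blank pen from the desk down in a groove of its own, all nibs pointing to the side the keeper swings out to. Then swing the keeper back over the pens until it clicks shut, and push the drawer home until it clicks, with the pens still in their grooves. Leave the other things on the desk alone.

Things in the scene. Friction and masses are not known exactly. Their poses are not given: they have to be found in the camera images.
- laser_unit: the fixed laser marker; origin on the desk below the middle groove of a drawer that is right out, x the way the drawer goes in, z up. The grey guard that the drawer enters spans x 104 to 300 mm, 200 mm wide, 84 mm high; on it stands a white laser head, x 166 to 282 mm, 120 mm wide, its top 172 mm above the desk
- pen_drawer (a joint): how far the drawer is pushed in, m: 0 pulled right out (where it starts, for loading), 0.208 home, its front panel shut against the guard's mouth. It runs along its own x axis (that of panel_front). It rubs with about 2 N; 13 mm short of home a spring ball resists with up to about 7 N more, then from 4 mm short it draws the drawer home and holds it there.
- panel_front (a point): middle of the outside face of the drawer's upright grey front panel (204 mm wide, from 12 to 82 mm above the desk; the point is 47 mm above it), rides with the drawer. x points inwards, the way the drawer is pushed; y along the panel; z up. A black finger lip 80 mm long stands 9 mm proud along the panel's top edge, 74 to 82 mm above the desk. The desk before the panel is free; once home, the metal bed (10 mm high) is beneath the panel.
- keeper (a joint): swing of the keeper, rad: 0 closed (lying along the drawer's x axis across all three grooves), 1.40 swung fully out towards +y of the drawer. It is a flat dark steel arm, 13 mm wide and 7 mm thick with its underside 53 mm above the desk, reaching 148 mm from its pivot, level at all angles. A spring ball seats it at both ends: to leave or enter an end seat takes about 4 N at the knob, over the last 0.5 rad; between them it swings freely and stays put.
- keeper_hinge (a point): the keeper's upright pivot axis, at the arm's underside, behind the front panel (hub 32 mm across); axes as the drawer's: x inwards, y to the side the keeper swings out to, z up. The pivot is 86 mm from the drawer's middle along -x
- keeper_knob (a point): middle of the black upright knob on the keeper arm, 95 mm from the pivot along the arm: 13 mm across, top 74 mm above the desk, 14 mm above the arm; turns with the arm
- nib_rail (a point): top of the middle of the low end rail on the side of the drawer (+y) towards which the keeper swings out and the nibs must point; rides with the drawer. The two end rails stand 166 mm apart inside, 45 mm above the desk
- tray_in (a point): centre of the inner floor of the shallow black out-tray, 3 mm above the desk: inside 126 mm (its x) by 186 mm (its y), walls 17 mm above the desk; fixed
- groove_1 (a point): where the centre of a pen lies when seated in groove 1, nearest the front panel; rides with the drawer. The groove runs along y (the drawer's y axis, x inwards), 38 mm from the next: a 15 mm wide notch, flared to 25 mm at its top, in each of two black combs 14 mm thick that stand 45 mm either side of the centre. Its floor is 38 mm above the desk and the combs' tops 47 mm; between the combs the deck lies 15 mm below the floor, so fingers can reach down beside the pen
- groove_2 (a point): where the centre of a pen lies when seated in groove 2, the middle one; rides with the drawer. The groove runs along y (the drawer's y axis, x inwards), 38 mm from the next: a 15 mm wide notch, flared to 25 mm at its top, in each of two black combs 14 mm thick that stand 45 mm either side of the centre. Its floor is 38 mm above the desk and the combs' tops 47 mm; between the combs the deck lies 15 mm below the floor, so fingers can reach down beside the pen
- groove_3 (a point): where the centre of a pen lies when seated in groove 3, nearest the guard; rides with the drawer. The groove runs along y (the drawer's y axis, x inwards), 38 mm from the next: a 15 mm wide notch, flared to 25 mm at its top, in each of two black combs 14 mm thick that stand 45 mm either side of the centre. Its floor is 38 mm above the desk and the combs' tops 47 mm; between the combs the deck lies 15 mm below the floor, so fingers can reach down beside the pen
- blank_1_mid (a point): blank, lying on the desk at the start; may be absent: a plain red ball pen, 145 mm long, 9 mm thick (12 mm across with its clip), 20 g. The point is its centre, on the barrel's axis; its y axis runs along the barrel towards the nib.
- blank_2_mid (a point): blank, lying on the desk at the start; may be absent: a plain red ball pen, 145 mm long, 9 mm thick (12 mm across with its clip), 20 g. The point is its centre, on the barrel's axis; its y axis runs along the barrel towards the nib.
- blank_3_mid (a point): blank, lying on the desk at the start; may be absent: a plain red ball pen, 145 mm long, 9 mm thick (12 mm across with its clip), 20 g. The point is its centre, on the barrel's axis; its y axis runs along the barrel towards the nib.
- done_1_mid (a point): marked pen, lying in a groove of the drawer at the start; may be absent: a plain red ball pen, 145 mm long, 9 mm thick (12 mm across with its clip), 20 g. The point is its centre, on the barrel's axis; its y axis runs along the barrel towards the nib.
- done_2_mid (a point): marked pen, lying in a groove of the drawer at the start; may be absent: a plain red ball pen, 145 mm long, 9 mm thick (12 mm across with its clip), 20 g. The point is its centre, on the barrel's axis; its y axis runs along the barrel towards the nib.
- marker_black: thick black and white marker, 135 mm, no part of the job
- v_block: steel V-block 40 x 40 x 30 mm, no part of the job
- sticky_pad: block of yellow sticky notes 77 x 77 x 10 mm, no part of the job
- hex_key: bent hexagon key 72 mm long, no part of the job
- caliper: digital caliper 235 mm long, no part of the job

How it is judged:
On the way, in this order (a step that is already met when the one before it is completed fails the run):
1. the keeper is swung out into its end seat (at least 1.34 rad), the drawer still out (value of joint keeper above 1.34 rad and value of joint pen_drawer below 0.03 m), for 0.2 s.
2. with the keeper out and the drawer out, all marked pens lie in the tray and every blank lies in a groove, nib to the +y side (all of step 1 and x of blank_1_mid in the frame of groove_2 between -0.043 and 0.043 m and y of blank_1_mid in the frame of groove_2 between -0.012 and 0.012 m and z of blank_1_mid in the frame of groove_2 between -0.004 and 0.004 m and angle between the y axis of each of blank_1_mid, blank_2_mid, blank_3_mid and the y axis of groove_2, either way round below 0.07 rad and y of nib_rail in the frame of blank_1_mid above 0.05 m and x of blank_2_mid in the frame of groove_2 between -0.043 and 0.043 m and y of blank_2_mid in the frame of groove_2 between -0.012 and 0.012 m and z of blank_2_mid in the frame of groove_2 between -0.004 and 0.004 m and y of nib_rail in the frame of blank_2_mid above 0.05 m and x of blank_3_mid in the frame of groove_2 between -0.043 and 0.043 m and y of blank_3_mid in the frame of groove_2 between -0.012 and 0.012 m and z of blank_3_mid in the frame of groove_2 between -0.004 and 0.004 m and y of nib_rail in the frame of blank_3_mid above 0.05 m and x of done_1_mid in the frame of tray_in between -0.058 and 0.058 m and y of done_1_mid in the frame of tray_in between -0.045 and 0.045 m and z of done_1_mid in the frame of tray_in between -0.002 and 0.016 m and angle between done_1_mid's own y axis and vertical between 1.45 and 1.69 rad and x of done_2_mid in the frame of tray_in between -0.058 and 0.058 m and y of done_2_mid in the frame of tray_in between -0.045 and 0.045 m and z of done_2_mid in the frame of tray_in between -0.002 and 0.016 m and angle between done_2_mid's own y axis and vertical between 1.45 and 1.69 rad), for 0.2 s.
3. the keeper is swung back over the pens and seated (below 0.06 rad), the drawer still out (value of joint keeper below 0.06 rad and value of joint pen_drawer below 0.03 m and x of blank_1_mid in the frame of groove_2 between -0.043 and 0.043 m and y of blank_1_mid in the frame of groove_2 between -0.012 and 0.012 m and z of blank_1_mid in the frame of groove_2 between -0.004 and 0.004 m and angle between the y axis of each of blank_1_mid, blank_2_mid, blank_3_mid and the y axis of groove_2, either way round below 0.07 rad and y of nib_rail in the frame of blank_1_mid above 0.05 m and x of blank_2_mid in the frame of groove_2 between -0.043 and 0.043 m and y of blank_2_mid in the frame of groove_2 between -0.012 and 0.012 m and z of blank_2_mid in the frame of groove_2 between -0.004 and 0.004 m and y of nib_rail in the frame of blank_2_mid above 0.05 m and x of blank_3_mid in the frame of groove_2 between -0.043 and 0.043 m and y of blank_3_mid in the frame of groove_2 between -0.012 and 0.012 m and z of blank_3_mid in the frame of groove_2 between -0.004 and 0.004 m and y of nib_rail in the frame of blank_3_mid above 0.05 m), for 0.2 s.
4. the drawer is pushed home into its detent, keeper shut (value of joint pen_drawer above 0.205 m and value of joint keeper below 0.06 rad), for 0.2 s.
At the end, for the whole second after the job is handed in: drawer home (within 3 mm) and keeper shut (within 0.06 rad); every blank down in a groove of its own (seat height within 4 mm, within 12 mm lengthwise and 0.07 rad), nib to the keeper's opening side; every marked pen flat in the tray (all of step 4 and x of blank_1_mid in the frame of groove_2 between -0.043 and 0.043 m and y of blank_1_mid in the frame of groove_2 between -0.012 and 0.012 m and z of blank_1_mid in the frame of groove_2 between -0.004 and 0.004 m and angle between the y axis of each of blank_1_mid, blank_2_mid, blank_3_mid and the y axis of groove_2, either way round below 0.07 rad and y of nib_rail in the frame of blank_1_mid above 0.05 m and x of blank_2_mid in the frame of groove_2 between -0.043 and 0.043 m and y of blank_2_mid in the frame of groove_2 between -0.012 and 0.012 m and z of blank_2_mid in the frame of groove_2 between -0.004 and 0.004 m and y of nib_rail in the frame of blank_2_mid above 0.05 m and x of blank_3_mid in the frame of groove_2 between -0.043 and 0.043 m and y of blank_3_mid in the frame of groove_2 between -0.012 and 0.012 m and z of blank_3_mid in the frame of groove_2 between -0.004 and 0.004 m and y of nib_rail in the frame of blank_3_mid above 0.05 m and x of done_1_mid in the frame of tray_in between -0.058 and 0.058 m and y of done_1_mid in the frame of tray_in between -0.045 and 0.045 m and z of done_1_mid in the frame of tray_in between -0.002 and 0.016 m and angle between done_1_mid's own y axis and vertical between 1.45 and 1.69 rad and x of done_2_mid in the frame of tray_in between -0.058 and 0.058 m and y of done_2_mid in the frame of tray_in between -0.045 and 0.045 m and z of done_2_mid in the frame of tray_in between -0.002 and 0.016 m and angle between done_2_mid's own y axis and vertical between 1.45 and 1.69 rad); the robot touches nothing.
It fails at once if the thick black and white marker is shifted by more than 40 mm (distance of marker_black from where it was at the start of the episode above 0.04 m).
It fails at once if the steel V-block 40 x 40 x 30 mm is shifted by more than 40 mm (distance of v_block from where it was at the start of the episode above 0.04 m).
It fails at once if the block of yellow sticky notes 77 x 77 x 10 mm is shifted by more than 40 mm (distance of sticky_pad from where it was at the start of the episode above 0.04 m).
It fails at once if the bent hexagon key 72 mm long is shifted by more than 40 mm (distance of hex_key from where it was at the start of the episode above 0.04 m).
It fails at once if the digital caliper 235 mm long is shifted by more than 40 mm (distance of caliper from where it was at the start of the episode above 0.04 m).
Of blank_1, blank_2, blank_3 only 2 to 3 are there at a start; the rules pass over those that are not, and their reading is None.
Of done_1, done_2 only 1 to 2 are there at a start; the rules pass over those that are not, and their reading is None.
At some moment in a run one of blank_1, blank_2, blank_3 may be knocked a few centimetres aside while the robot is not near it.
Once in a run the grip may slacken for a moment while it holds something.
It also fails if it takes over 208 s, if anything falls off the work surface, if the arm or the gripper's body presses on something with over 40 N, if the wrist force passes 120 N, or if a joint passes its speed limit or range.

## Working session

There is one attempt and no reset: what is moved stays moved. The work goes in short steps, Python scripts to look and compute and a tool call to move; the robot and the scene stay as the last step left them, time stands still between calls to the robot, and variables do not carry over. Pictures are saved under pics/ and viewed, at most 14 in all, crops included, and the job is handed in when it is done.

Besides the shell and the picture viewer there is one more tool, called after "Emit:" as name(argument=value, ...), one argument or row to a line, values as JSON. servo_tool: Moves the arm, as the interface text tells. Its arguments: {"type":"object","properties":{"moves":{"type":"array","items":{"type":"array","items":{"type":"number"}}},"squeeze":{"type":"number"}},"required":["moves"]}

```bash
ls; mkdir -p pics; cat > h.py <<'E'
import numpy as np, cv2
from station import env
def snap(n,f):
    c=env.capture(n); cv2.imwrite('pics/'+f+'.png',cv2.cvtColor(c['pixels'],cv2.COLOR_RGB2BGR)); np.savez('pics/'+f,**{k:c[k] for k in c}); return c
def ray(c,u,v,z):
    E=np.array(c['extrinsics']); d=E[:3,:3]@np.array([(u-c['cx'])/c['fx'],(v-c['cy'])/c['fy'],1]); o=E[:3,3]
    return o+d*(z-o[2])/d[2]
def proj(c,p):
    E=np.array(c['extrinsics']); q=E[:3,:3].T@(np.array(p)-E[:3,3]); return [c['fx']*q[0]/q[2]+c['cx'],c['fy']*q[1]/q[2]+c['cy']]
def load(f): return dict(np.load('pics/'+f+'.npz'))
E
python3 - <<'E'
from h import *
for n in ['scene','side']:
    c=snap(n,n+'0'); print(n,c['fx'],np.round(c['extrinsics'],3))
s=env.observe(); print(s['time_s'],s['position'],s['eef_rot'],s['grip_width'])
E
```

```text
pics
scene 518.8273987783688 [[-0.743 -0.304  0.596 -0.155]
 [-0.669  0.32  -0.671  0.839]
 [ 0.014 -0.897 -0.441  0.617]
 [ 0.     0.     0.     1.   ]]
side 558.6663846540998 [[ 0.981 -0.146  0.129  0.391]
 [-0.194 -0.663  0.723 -0.825]
 [-0.021 -0.734 -0.679  0.87 ]
 [ 0.     0.     0.     1.   ]]
0.1 [5.99699736e-01 7.27010147e-05 2.30348132e-01] [-6.33201872e-04 -7.07105477e-01  7.07107594e-01  5.42538164e-04] 0.08536416358799044
```

View pics/scene0.png

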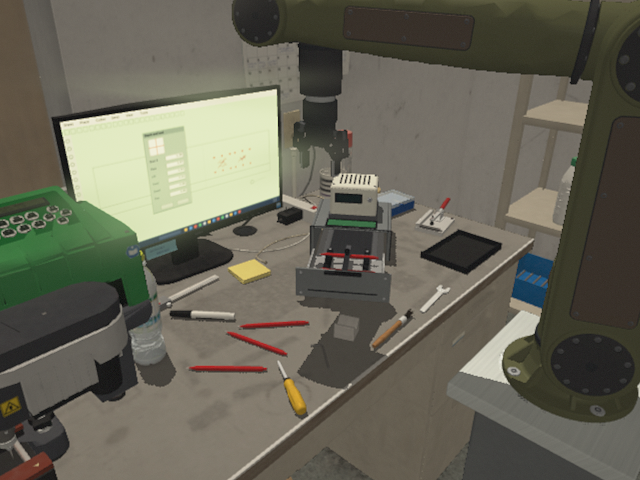

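View pics/side0.png

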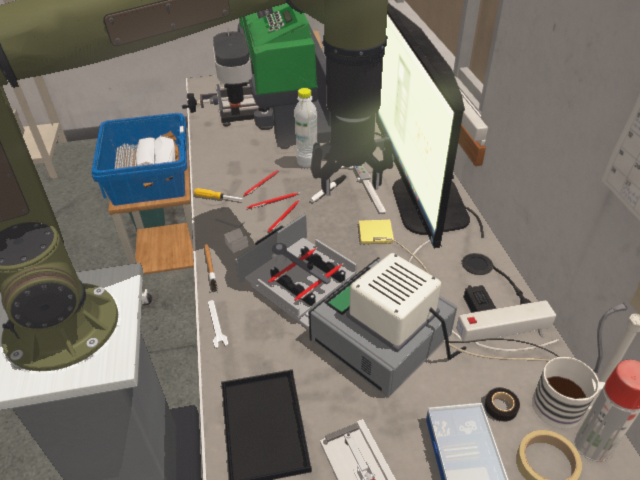

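```bash
python3 - <<'E'
from h import *
a=cv2.imread('pics/side0.png')
b=cv2.resize(a[160:320,190:400],None,fx=3.8,fy=3.75,interpolation=cv2.INTER_CUBIC); cv2.imwrite('pics/c1.png',b)
for f in ['scene0','side0']:
    c=load(f); p=c['pixels'].astype(int); m=((p[...,0]>110)&(p[...,1]<70)&(p[...,2]<70)).astype('uint8')
    n,l,s,ce=cv2.connectedComponentsWithStats(m)
    for i in range(1,n):
        if s[i,4]<20: continue
        ys,xs=np.where(l==i); vx=cv2.fitLine(np.c_[xs,ys].astype(np.float32),2,0,.01,.01).ravel()
        t=(xs-vx[2])*vx[0]+(ys-vx[3])*vx[1]
        e=[vx[2:]+vx[:2]*k for k in (t.min(),t.max())]
        z=.0045 
        w=[ray(c,*q,z)[:2] for q in e]; w2=[ray(c,*q,.0425)[:2] for q in e]
        print(f,s[i].tolist(),np.round(e,0).tolist(),np.round(w,3).tolist(),round(np.linalg.norm(w[0]-w[1]),3),np.round(w2,3).tolist(),round(np.linalg.norm(w2[0]-w2[1]),3))
E
```

```text
scene0 [348, 134, 4, 13, 29] [[349.0, 134.0], [350.0, 146.0]] [[1.372, -1.058], [1.234, -0.901]] 0.208 [[1.277, -0.941], [1.148, -0.794]] 0.195
scene0 [441, 198, 9, 10, 39] [[441.0, 207.0], [448.0, 198.0]] [[0.576, -0.549], [0.603, -0.641]] 0.096 [[0.53, -0.463], [0.556, -0.549]] 0.09
scene0 [321, 252, 24, 4, 56] [[321.0, 253.0], [344.0, 254.0]] [[0.639, -0.052], [0.592, -0.088]] 0.059 [[0.59, 0.003], [0.545, -0.031]] 0.056
scene0 [351, 254, 27, 5, 64] [[351.0, 255.0], [377.0, 257.0]] [[0.577, -0.099], [0.521, -0.135]] 0.067 [[0.531, -0.04], [0.479, -0.075]] 0.063
scene0 [241, 321, 68, 6, 177] [[241.0, 325.0], [308.0, 321.0]] [[0.542, 0.297], [0.453, 0.194]] 0.136 [[0.499, 0.33], [0.415, 0.234]] 0.128
scene0 [228, 332, 59, 23, 198] [[228.0, 332.0], [286.0, 353.0]] [[0.544, 0.328], [0.411, 0.297]] 0.136 [[0.501, 0.36], [0.376, 0.331]] 0.128
scene0 [190, 366, 77, 4, 250] [[190.0, 367.0], [266.0, 368.0]] [[0.51, 0.442], [0.408, 0.351]] 0.137 [[0.469, 0.467], [0.373, 0.382]] 0.128
scene0 [40, 457, 11, 12, 26] [[41.0, 469.0], [49.0, 458.0]] [[0.479, 0.714], [0.489, 0.699]] 0.018 [[0.44, 0
[... 590 characters left out ...]
269, 263, 27, 20, 101] [[269.0, 281.0], [294.0, 263.0]] [[0.426, 0.029], [0.489, 0.073]] 0.076 [[0.425, -0.008], [0.485, 0.033]] 0.073
side0 [325, 265, 16, 13, 68] [[326.0, 276.0], [340.0, 265.0]] [[0.55, 0.019], [0.588, 0.046]] 0.046 [[0.543, -0.018], [0.58, 0.007]] 0.044
side0 [295, 280, 26, 20, 105] [[295.0, 299.0], [320.0, 281.0]] [[0.474, -0.033], [0.535, 0.007]] 0.073 [[0.47, -0.067], [0.529, -0.029]] 0.07
side0 [469, 318, 7, 5, 26] [[469.0, 319.0], [475.0, 322.0]] [[0.807, -0.161], [0.815, -0.17]] 0.012 [[0.789, -0.19], [0.797, -0.199]] 0.012
side0 [605, 368, 35, 41, 801] [[607.0, 378.0], [638.0, 408.0]] [[0.996, -0.345], [1.014, -0.411]] 0.069 [[0.969, -0.366], [0.987, -0.429]] 0.066
```

View pics/c1.png

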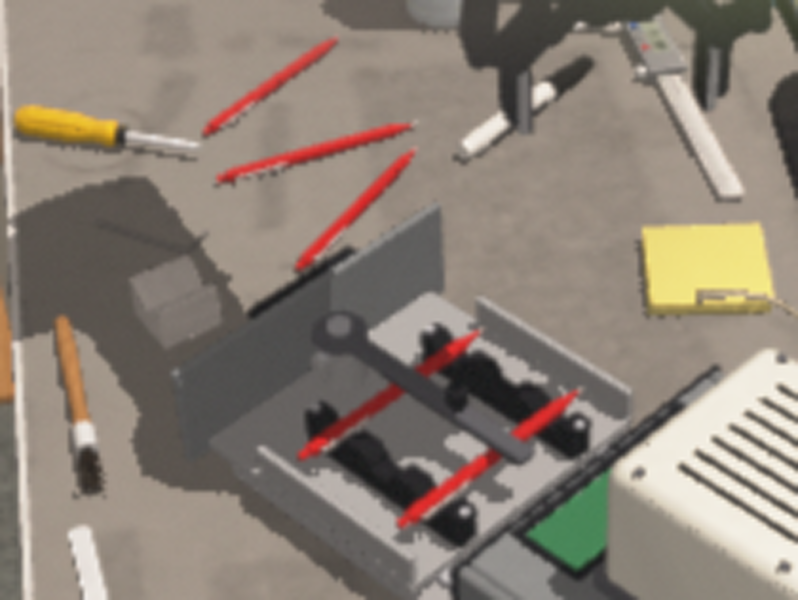

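```bash
python3 - <<'E'
from h import *
c=snap('wrist','w0'); print(c['fx'],np.round(c['extrinsics'],3))
for uv in [(0,0),(639,0),(639,479),(0,479),(320,240)]: print(uv,np.round(ray(c,*uv,0.04),3))
c=load('side0'); g=cv2.cvtColor(c['pixels'],cv2.COLOR_RGB2GRAY)
m=(g<60).astype('uint8'); m[:330]=0; m[:,:200]=0;m[:,330:]=0
n,l,s,ce=cv2.connectedComponentsWithStats(m); i=1+s[1:,4].argmax()
q,_=cv2.findContours((l==i).astype('uint8'),0,2); h=cv2.convexHull(max(q,key=len))
ap=cv2.approxPolyDP(h,8,True)[:,0]; 
for p in ap: print(p,np.round(ray(c,*p,.017),3))
E
```

```text
384.80039477326653 [[-1.    -0.001 -0.002  0.601]
 [-0.001  0.952  0.305 -0.077]
 [ 0.002  0.305 -0.952  0.373]
 [ 0.     0.     0.     1.   ]]
(0, 0) [ 0.836 -0.16   0.04 ]
(639, 0) [ 0.352 -0.161  0.04 ]
(639, 479) [0.227 0.317 0.04 ]
(0, 479) [0.953 0.316 0.04 ]
(320, 240) [0.592 0.031 0.04 ]
[292 371] [ 0.439 -0.22   0.017]
[310 471] [ 0.437 -0.413  0.017]
[229 479] [ 0.31  -0.4    0.017]
[222 383] [ 0.311 -0.219  0.017]
```

View pics/w0.png

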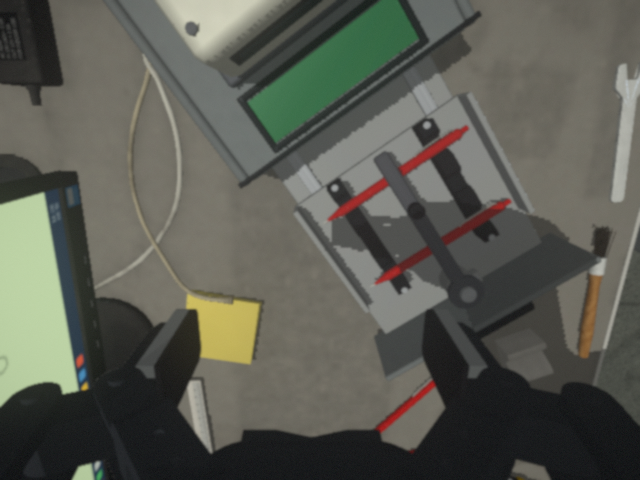

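```bash
cat >> h.py <<'E'
def reds(c,z,box=(0,0,640,480),mina=60):
    p=c['pixels'].astype(int); m=((p[...,0]>110)&(p[...,1]<90)&(p[...,2]<90)&(p[...,0]>1.8*p[...,1])).astype('uint8')
    k=np.zeros_like(m); k[box[1]:box[3],box[0]:box[2]]=1; m=cv2.morphologyEx(m*k,cv2.MORPH_CLOSE,np.ones((9,9)))
    n,l,s,ce=cv2.connectedComponentsWithStats(m); out=[]
    for i in range(1,n):
        if s[i,4]<mina: continue
        ys,xs=np.where(l==i); v=cv2.fitLine(np.c_[xs,ys].astype(np.float32),2,0,.01,.01).ravel()
        t=(xs-v[2])*v[0]+(ys-v[3])*v[1]; e=[v[2:]+v[:2]*k for k in (t.min(),t.max())]
        w=np.array([ray(c,*q,z)[:2] for q in e]); d=w[1]-w[0]
        out.append((np.round(e).astype(int).tolist(),w)); print(np.round(e).astype(int).tolist(),'ends',w.round(4).tolist(),'mid',w.mean(0).round(4),'len',round(np.hypot(*d),4),'ang',round(np.arctan2(d[1],d[0]),3))
    return out
E
python3 - <<'E'
from h import *
c=load('w0'); reds(c,.0425,(300,100,560,300))
for uv,z in [((465,293),.065),((417,211),.074),((327,232+0),.0425)]: print(uv,ray(c,*uv,z).round(4))
# knob/hub: base of knob
s=load('side0'); 
for uv,z in [((190+340/3.8,160+327/3.75),.065),((190+457/3.8,160+388/3.75),.072)]: print('side',ray(s,*uv,z).round(4))
# panel top edge corners, z=.082
for uv in [(376,334),(541,235),(602,256),(387,376)]: print('panel',uv,ray(c,*uv,.082).round(4))
E
```

```text
[[401, 171], [467, 127]] ends [[0.5237, -0.0317], [0.4718, -0.0682]] mid [ 0.4977 -0.05  ] len 0.0635 ang -2.529
[[329, 219], [386, 181]] ends [[0.5844, 0.0106], [0.5359, -0.0233]] mid [ 0.5601 -0.0064] len 0.0592 ang -2.532
[[491, 209], [510, 201]] ends [[0.4415, 0.0011], [0.4263, -0.0061]] mid [ 0.4339 -0.0025] len 0.0168 ang -2.694
[[376, 282], [400, 268]] ends [[0.5398, 0.0718], [0.5183, 0.0575]] mid [0.529  0.0647] len 0.0259 ang -2.555
(465, 293) [0.4647 0.0719 0.065 ]
(417, 211) [ 0.5159 -0.0045  0.074 ]
(327, 232) [0.586  0.0226 0.0425]
side [0.4597 0.0662 0.065 ]
side [ 0.5142 -0.0047  0.072 ]
panel (376, 334) [0.5443 0.1026 0.082 ]
panel (541, 235) [0.4181 0.013  0.082 ]
panel (602, 256) [0.3656 0.0307 0.082 ]
panel (387, 376) [0.5321 0.1456 0.082 ]
```

```bash
cat >> h.py <<'E'
import sys
O=np.array([.507,.001]); TH=.611
def DX(th=None): return np.array([np.sin(TH),-np.cos(TH)])
def DY(): return np.array([np.cos(TH),np.sin(TH)])
def D(x,y): return O+x*DX()+y*DY()
def yaw():
    w,x,y,z=env.observe()['eef_rot']; R=np.array([1-2*(y*y+z*z),2*(x*y+w*z)]); return np.arctan2(-R[0],-R[1])
def plan(wps,start=None):
    """wps: (hand,x,y,z,s[,repeat]); prints calls of rows"""
    o=env.observe(); p=np.array(o['position']); s=yaw()
    if start is not None: p,s=np.array(start[:3],float),start[3]
    rows=[]; cp,cs=p.copy(),s
    for w in wps:
        t=np.array(w[1:4]); n=max(1,int(np.ceil(np.linalg.norm(t-cp)/.040)),int(np.ceil(abs(w[4]-cs)/.12)))
        for k in range(1,n+1): rows.append((w[0],cp+(t-cp)*k/n,cs+(w[4]-cs)*k/n))
        rows+= [(w[0],t,w[4])]*(w[5] if len(w)>5 else 0); cp,cs=t,w[4]
    for a in range(0,len(rows),10):
        out=[]; xt=np.array([-np.sin(s),-np.cos(s),0]); yt=np.array([-np.cos(s),np.sin(s),0])
        for h,t,q in rows[a:a+10]:
            d=t-p; out.append([h,round(float(d@xt)*1000*2)/2,round(float(d@yt)*1000*2)/2,round(float(-d[2])*2000)/2,round(float(q-s),2)])
        print(str(out).replace(' ','').replace('.0,',',').replace('-0,','0,'))
        h,a1,a2,a3,a4=out[-1]; p=p+(xt*a1+yt*a2)/1000-np.array([0,0,a3/1000]); s=s+a4
    print('end',p.round(4),round(s,3))
def st():
    o=env.observe(); print('t',round(o['time_s'],2),'p',np.round(o['position'],4),'s',round(yaw(),3),'F',np.round(o['contact_force'],1),'w',round(o['grip_width'],4),'ff',np.round(o['finger_force'],1),'q',np.round(o['q'],2))
E
python3 - <<'E'
from h import *
st()
k=[.5145,-.005]; P=np.array(k)-.095*DX()
plan([(.35,*k,.12,-TH,1),(.35,*k,.063,-TH,1)])
arc=[]
for f in np.linspace(.1,1.42,14): arc.append((.35,*(P+.095*(np.cos(f)*DX()+np.sin(f)*DY())),.063,-TH-f))
print('arc'); plan(arc+[(*arc[-1],3)],start=(*k,.063,-TH))
E
```

```text
t 0.15 p [0.5997 0.     0.2305] s -0.0 F [ 0.6 -0.2 -0.1] w 0.0857 ff 0.0 q [ 0.33  0.04  0.08 -0.   -1.62 -0.33]
[[0.35,1,14,18.5,-0.1],[0.35,1.5,28.5,37,-0.2],[0.35,2.5,42.5,55.5,-0.31],[0.35,3.5,57,73.5,-0.41],[0.35,4,71,92,-0.51],[0.35,5,85,110.5,-0.61],[0.35,5,85,110.5,-0.61],[0.35,5,85,139,-0.61],[0.35,5,85,167.5,-0.61],[0.35,5,85,167.5,-0.61]]
end [ 0.5147 -0.005   0.063 ] -0.61
arc
[[0.35,-0.5,-9.5,0,-0.1],[0.35,-2,-19,0,-0.2],[0.35,-4.5,-28.5,0,-0.3],[0.35,-7.5,-37.5,0,-0.4],[0.35,-12,-46,0,-0.51],[0.35,-17,-54,0,-0.61],[0.35,-23,-62,0,-0.71],[0.35,-29.5,-69,0,-0.81],[0.35,-37,-75,0,-0.91],[0.35,-45,-80.5,0,-1.01]]
[[0.35,-0.5,-9.5,0,-0.11],[0.35,-2,-19,0,-0.21],[0.35,-4,-28.5,0,-0.31],[0.35,-7.5,-37.5,0,-0.41],[0.35,-7.5,-37.5,0,-0.41],[0.35,-7.5,-37.5,0,-0.41],[0.35,-7.5,-37.5,0,-0.41],[0.35,-7.5,-37.5,0,-0.41]]
end [0.5452 0.1151 0.063 ] -2.031
```

Emit:
servo_tool(
  moves=[
    [0.35,1,14,18.5,-0.1],
    [0.35,1.5,28.5,37,-0.2],
    [0.35,2.5,42.5,55.5,-0.31],
    [0.35,3.5,57,73.5,-0.41],
    [0.35,4,71,92,-0.51],
    [0.35,5,85,110.5,-0.61],
    [0.35,5,85,110.5,-0.61],
    [0.35,5,85,139,-0.61],
    [0.35,5,85,167.5,-0.61],
    [0.35,5,85,167.5,-0.61],
  ],
  squeeze=20,
)

```text
time_s: 0.98
position: [0.5121, -0.0052, 0.0585]
eef_rot: [0.002, 0.886, -0.463, -0.004]
contact_force: [-1.2, 0.3, -1.7]
grip_width: 0.0299
finger_force: 0.0
```

```bash
python3 - <<'E'
from h import *
st(); snap('wrist','w1')
E
```

```text
t 0.98 p [ 0.5121 -0.0052  0.0585] s -0.608 F [-1.2  0.3 -1.7] w 0.0299 ff 0.0 q [ 0.38 -0.14 -0.4  -0.   -1.31  0.23]
```

View pics/w1.png

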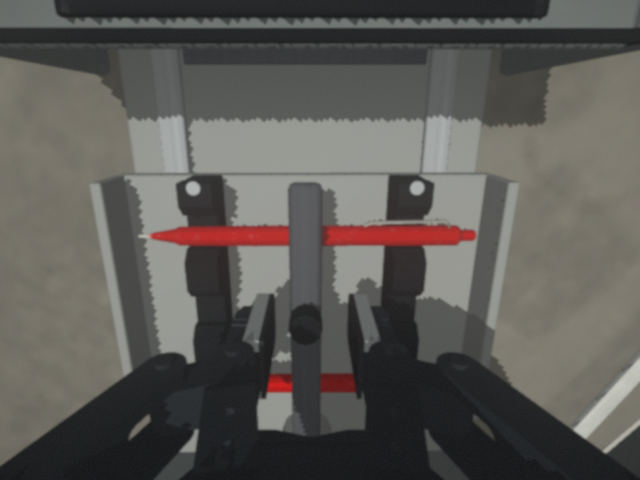

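Emit:
servo_tool(
  moves=[
    [0.2,0,0,-3,0],
    [0.2,-0.5,-9.5,-3,-0.1],
    [0.2,-2,-19,-3,-0.2],
    [0.2,-4.5,-28.5,-3,-0.3],
    [0.2,-7.5,-37.5,-3,-0.4],
    [0.2,-12,-46,-3,-0.51],
    [0.2,-17,-54,-3,-0.61],
    [0.2,-23,-62,-3,-0.71],
    [0.2,-29.5,-69,-3,-0.81],
    [0.2,-37,-75,-3,-0.91],
  ],
)

```text
time_s: 1.87
position: [0.5571, 0.0689, 0.07]
eef_rot: [-0.0, 1.0, -0.023, 0.002]
contact_force: [0.4, -1.0, 0.6]
grip_width: 0.0171
finger_force: 0.4
```

```bash
python3 - <<'E'
from h import *
st()
k=[.5145,-.005]; P=np.array(k)-.095*DX()
arc=[]
for f in [1.01,1.11,1.21,1.31,1.41,1.44]: arc.append((.2,*(P+.095*(np.cos(f)*DX()+np.sin(f)*DY())),.066,-TH-f))
f=.91
plan(arc+[(*arc[-1],3)],start=(*(P+.095*(np.cos(f)*DX()+np.sin(f)*DY())),.066,-TH-f))
E
```

```text
t 1.87 p [0.5571 0.0689 0.07  ] s -1.524 F [ 0.4 -1.   0.6] w 0.0171 ff 0.4 q [ 0.48 -0.02 -0.28  0.   -1.32  1.04]
[[0.2,-0.5,-9.5,0,-0.1],[0.2,-2,-19,0,-0.2],[0.2,-4,-28,0,-0.3],[0.2,-7.5,-37,0,-0.4],[0.2,-11.5,-45.5,0,-0.5],[0.2,-13,-48,0,-0.53],[0.2,-13,-48,0,-0.53],[0.2,-13,-48,0,-0.53],[0.2,-13,-48,0,-0.53],[0.2,-13,-48,0,-0.53]]
end [0.5443 0.1167 0.066 ] -2.051
```

Emit:
servo_tool(
  moves=[
    [0.2,-0.5,-9.5,3,-0.1],
    [0.2,-2,-19,3,-0.2],
    [0.2,-4,-28,3,-0.3],
    [0.2,-7.5,-37,3,-0.4],
    [0.2,-11.5,-45.5,3,-0.5],
    [0.2,-13,-48,3,-0.53],
    [0.2,-13,-48,3,-0.53],
    [0.2,-13,-48,3,-0.53],
    [0.2,-13,-48,3,-0.53],
    [0.2,-13,-48,3,-0.53],
  ],
)

```text
time_s: 2.7
position: [0.5467, 0.1166, 0.0666]
eef_rot: [0.001, 0.972, 0.237, 0.002]
contact_force: [3.9, -3.5, 2.8]
grip_width: 0.0169
finger_force: 2.5
```

```bash
python3 - <<'E'
from h import *
st(); snap('wrist','w2')
E
```

```text
t 2.7 p [0.5467 0.1166 0.0666] s -2.049 F [ 3.9 -3.5  2.8] w 0.0169 ff 2.5 q [ 0.57 -0.03 -0.29  0.   -1.31  1.48]
```

View pics/w2.png

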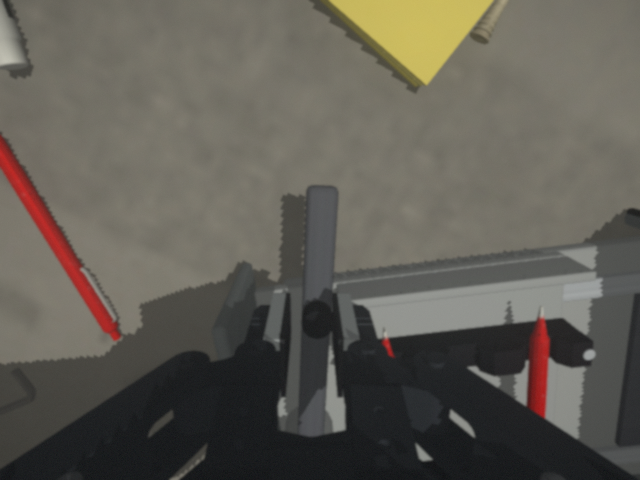

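```bash
python3 - <<'E'
from h import *
o=env.observe()['position']
plan([(.5,o[0],o[1],o[2],-2.05,1),(.5,o[0],o[1],.13,-2.05),(.5,.41,.25,.24,-2.3,2)])
E
```

```text
[[0.5,0,0,0,-0.0],[0.5,0,0,0,-0.0],[0.5,0,0,-31.5,-0.0],[0.5,0,0,-63.5,-0.0],[0.5,-10,-30,-82,-0.04],[0.5,-20,-60.5,-100,-0.08],[0.5,-30,-90.5,-118.5,-0.13],[0.5,-40,-121,-137,-0.17],[0.5,-50,-151,-155,-0.21],[0.5,-60,-181.5,-173.5,-0.25]]
[[0.5,0,0,0,-0.0],[0.5,0,0,0,-0.0]]
end [0.4099 0.2501 0.24  ] -2.299
```

Emit:
servo_tool(
  moves=[
    [0.35,0,0,0,0],
    [0.35,0,0,0,0],
    [0.5,0,0,-31.5,0],
    [0.5,0,0,-63.5,0],
    [0.5,-10,-30,-82,-0.04],
    [0.5,-20,-60.5,-100,-0.08],
    [0.5,-30,-90.5,-118.5,-0.13],
    [0.5,-40,-121,-137,-0.17],
    [0.5,-50,-151,-155,-0.21],
    [0.5,-60,-181.5,-173.5,-0.25],
  ],
)

```text
time_s: 3.58
position: [0.4061, 0.2511, 0.2382]
eef_rot: [-0.0, 0.934, 0.357, -0.0]
contact_force: [0.8, 1.3, 0.1]
grip_width: 0.0424
finger_force: 0.0
```

Emit:
servo_tool(
  moves=[
    [0.5,0,0,0,0],
    [0.5,0,0,0,0],
    [0.5,0,0,0,0],
  ],
)

```text
time_s: 3.83
position: [0.4074, 0.2505, 0.2368]
eef_rot: [-0.0, 0.934, 0.357, -0.001]
contact_force: [-0.4, -0.4, -0.4]
grip_width: 0.0427
finger_force: 0.0
```

```bash
python3 - <<'E'
from h import *
st(); c=snap('wrist','w3'); reds(c,.0045)
E
```

```text
t 3.83 p [0.4074 0.2505 0.2368] s -2.3 F [-0.4 -0.4 -0.4] w 0.0427 ff 0.0 q [ 0.97 -0.29 -0.2  -0.   -1.66  1.33]
[[218, 0], [226, 129]] ends [[0.4832, 0.4254], [0.404, 0.3546]] mid [0.4436 0.39  ] len 0.1063 ang -2.412
[[272, 165], [345, 23]] ends [[0.4077, 0.3009], [0.5424, 0.3325]] mid [0.4751 0.3167] len 0.1384 ang 0.23
[[367, 51], [378, 203]] ends [[0.5398, 0.3027], [0.449, 0.1984]] mid [0.4944 0.2505] len 0.1382 ang -2.288
[[513, 359], [555, 230]] ends [[0.4229, -0.0434], [0.5488, 0.0449]] mid [0.4858 0.0007] len 0.1538 ang 0.611
[[586, 365], [637, 237]] ends [[0.4733, -0.1117], [0.6004, -0.0239]] mid [ 0.5369 -0.0678] len 0.1544 ang 0.605
```

View pics/w3.png

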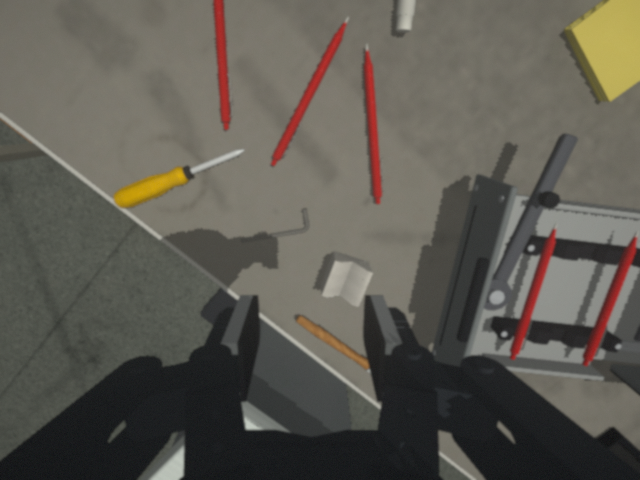

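```bash
python3 - <<'E'
from h import *
c=load('w1')
a,b=ray(c,193,187.5,.047)[:2],ray(c,417,187.5,.047)[:2]
m=(a+b)/2-O; print('dots',a,b,np.hypot(*(a-b)),'mid in drawer',m@DX(),m@DY())
for v in [(150,236),(475,236),(200,236),(420,236)]:
    m=ray(c,*v,.0425)[:2]-O; print('pen3',m@DX(),m@DY())
for v in [(380,383)]:
    pass
for f,dots in [('w3',[(555,241),(640,253)]),('w0',[(427,125),(335,187)])]:
    c=load(f)
    for u in dots: m=ray(c,*u,.047)[:2]-O; print(f,m@DX(),m@DY())
c=load('w3')
for e in reds(c,.0425,(480,200,640,400)): 
    for q in e[1]: m=q-O; print('pen',m@DX(),m@DY())
c=load('w0')
for e in reds(c,.0425,(300,100,560,300)): 
    for q in e[1]: m=q-O; print('pen',m@DX(),m@DY())
plan([(.5,.4966,.253,.06,-2.425),(.5,.4966,.253,.0025,-2.425,2)],start=(.4075,.2505,.2368,-2.3))
E
```

```text
dots [ 0.58068343 -0.01869807] [ 0.50656565 -0.07024   ] 0.09027744299394218 mid in drawer 0.05825355672679436 0.0039132488861281026
pen3 0.036593270963498487 0.07092504265154809
pen3 0.03599585995660723 -0.06943331677304536
pen3 0.036501821805714645 0.04943957685122677
pen3 0.03609745932611248 -0.04556311575927942
w3 -0.03802052463150114 0.0587447990215324
w3 0.04282568859123121 0.0568738469043558
w0 0.05746146463061914 -0.04126705549989234
w0 0.05814907770333097 0.0483759230299724
[[513, 359], [555, 230]] ends [[0.4273, -0.0083], [0.5405, 0.071]] mid [0.4839 0.0313] len 0.1382 ang 0.611
[[586, 365], [637, 237]] ends [[0.4727, -0.0697], [0.5868, 0.0092]] mid [ 0.5297 -0.0302] len 0.1388 ang 0.605
pen -0.038093750860286914 -0.07063440915416155
pen -0.03814061252892251 0.06759092250040546
pen 0.03820295841798836 -0.06867510231318152
pen 0.039035311733885976 0.07010074774619755
[[401, 171], [467, 127]] ends [[0.5237, -0.0317], [0.4718, -0.0682]] mid [ 0.4977 -0.05  ] len 0.0635 ang -2.529
[[329, 219], [386, 181]] ends [[0.5844, 0.0106], [0.5359, -0.0233]] mid [ 0.5601 -0.0064] len 0.05
[... 159 characters left out ...]
.5398, 0.0718], [0.5183, 0.0575]] mid [0.529  0.0647] len 0.0259 ang -2.555
pen 0.03639152296965158 -0.005067545519093759
pen 0.03649663703749499 -0.06858155513314321
pen 0.03656468408199382 0.06890354417301878
pen 0.0364804379996823 0.009695469506437628
pen -0.037675454097030714 -0.05355401910525878
pen -0.04041419510980171 -0.07016241677483764
pen -0.039196454340516704 0.06751124004998292
pen -0.03983766439554067 0.04166574792445422
[[0.5,13.5,11.5,35.5,-0.02],[0.5,27,23,70.5,-0.05],[0.5,41,34.5,106,-0.08],[0.5,54.5,46,141.5,-0.1],[0.5,68,57.5,177,-0.12],[0.5,68,57.5,205.5,-0.12],[0.5,68,57.5,234.5,-0.12],[0.5,68,57.5,234.5,-0.12],[0.5,68,57.5,234.5,-0.12]]
end [0.4965 0.2529 0.0023] -2.42
```

Emit:
servo_tool(
  moves=[
    [0.5,13.5,11.5,35.5,-0.02],
    [0.5,27,23,70.5,-0.05],
    [0.5,41,34.5,106,-0.08],
    [0.5,54.5,46,141.5,-0.1],
    [0.5,68,57.5,177,-0.12],
    [0.5,68,57.5,205.5,-0.12],
    [0.5,68,57.5,234,-0.12],
    [0.5,68,57.5,234,-0.12],
    [0.5,68,57.5,234,-0.12],
  ],
  squeeze=50,
)

```text
time_s: 4.63
position: [0.4968, 0.2507, 0.0012]
eef_rot: [0.001, 0.912, 0.411, -0.002]
contact_force: [-0.1, -0.6, -0.5]
grip_width: 0.0425
finger_force: 0.0
```

Emit:
servo_tool(
  moves=[
    [0,0,0,0,0],
    [0,0,0,0,0],
    [0,0,0,0,0],
    [0,0,0,0,0],
    [0,0,0,0,0],
  ],
)

```text
time_s: 5.05
position: [0.4968, 0.2527, 0.0033]
eef_rot: [-0.0, 0.911, 0.412, 0.0]
contact_force: [0.2, -1.3, -1.5]
grip_width: 0.0072
finger_force: 48.8
```

```bash
sed -i 's/^O=.*; TH=.611/O=np.array([.5097,.0035]); TH=.611/' h.py; python3 - <<'E'
from h import *
st()
plan([(0,.4965,.2529,.14,-2.42),(0,*O,.14,-2.182,3),(0,*O,.06,-2.182)])
E
```

```text
t 5.05 p [0.4968 0.2527 0.0033] s -2.42 F [ 0.2 -1.3 -1.5] w 0.0072 ff 48.8 q [ 0.83  0.02 -0.36 -0.   -1.19  1.59]
[[0,0,0,-34,-0.0],[0,0,0,-68.5,-0.0],[0,0,-0.5,-102.5,-0.0],[0,0,-0.5,-136.5,-0.0],[0,-25.5,24.5,-136.5,0.03],[0,-51,49.5,-136.5,0.07],[0,-76.5,74.5,-136.5,0.1],[0,-102,99.5,-136.5,0.14],[0,-127.5,124.5,-136.5,0.17],[0,-153,149.5,-136.5,0.2]]
[[0,-20,29.5,0,0.04],[0,-20,29.5,0,0.04],[0,-20,29.5,0,0.04],[0,-20,29.5,0,0.04],[0,-20,29.5,26.5,0.04],[0,-20,29.5,53,0.04],[0,-20,29.5,80,0.04]]
end [0.5098 0.0035 0.0598] -2.18
```

Emit:
servo_tool(
  moves=[
    [0,0,0,-34,0],
    [0,0,0,-68.5,0],
    [0,0,-0.5,-102.5,0],
    [0,0,-0.5,-136.5,0],
    [0,-25.5,24.5,-136.5,0.03],
    [0,-51,49.5,-136.5,0.07],
    [0,-76.5,74.5,-136.5,0.1],
    [0,-102,99.5,-136.5,0.14],
    [0,-127.5,124.5,-136.5,0.17],
    [0,-153,149.5,-136.5,0.2],
  ],
)

```text
time_s: 5.88
position: [0.5077, 0.0377, 0.1401]
eef_rot: [-0.0, 0.948, 0.319, 0.0]
contact_force: [0.2, -0.2, 0.6]
grip_width: 0.007
finger_force: 48.9
```

Emit:
servo_tool(
  moves=[
    [0,-20,29.5,0,0.04],
    [0,-20,29.5,0,0.04],
    [0,-20,29.5,0,0.04],
    [0,-20,29.5,26,0.04],
    [0,-20,29.5,52,0.04],
    [0,-20,29.5,77,0.04],
    [0,-20,29.5,77,0.04],
    [0,-20,29.5,77,0.04],
  ],
)

```text
time_s: 6.55
position: [0.5092, 0.004, 0.0622]
eef_rot: [0.0, 0.954, 0.301, -0.001]
contact_force: [-0.6, 0.2, -0.3]
grip_width: 0.0074
finger_force: 48.9
```

```bash
python3 - <<'E'
from h import *
st(); c=snap('wrist','w4')
for e in reds(c,.064): 
    for q in e[1]: m=q-O; print('pen',(m@DX()).round(4),(m@DY()).round(4))
E
```

```text
t 6.55 p [0.5092 0.004  0.0622] s -2.182 F [-0.6  0.2 -0.3] w 0.0074 ff 48.9 q [ 0.4  -0.16 -0.41  0.   -1.32  1.78]
[[388, 360], [404, 149]] ends [[0.5116, -0.0349], [0.5838, 0.0155]] mid [ 0.5477 -0.0097] len 0.0881 ang 0.61
[[219, 152], [228, 289]] ends [[0.5449, 0.0692], [0.5007, 0.0383]] mid [0.5228 0.0537] len 0.0539 ang -2.532
[[309, 309], [312, 154]] ends [[0.512, 0.0066], [0.5634, 0.0414]] mid [0.5377 0.024 ] len 0.0621 ang 0.596
[[307, 436], [316, 389]] ends [[0.4581, -0.0297], [0.4817, -0.0181]] mid [ 0.4699 -0.0239] len 0.0263 ang 0.456
pen 0.0325 -0.0205
pen 0.0326 0.0676
pen -0.0336 0.0665
pen -0.0337 0.0126
pen -0.0012 0.0037
pen -0.0003 0.0658
pen -0.0024 -0.0613
pen 0.0017 -0.0354
```

View pics/w4.png

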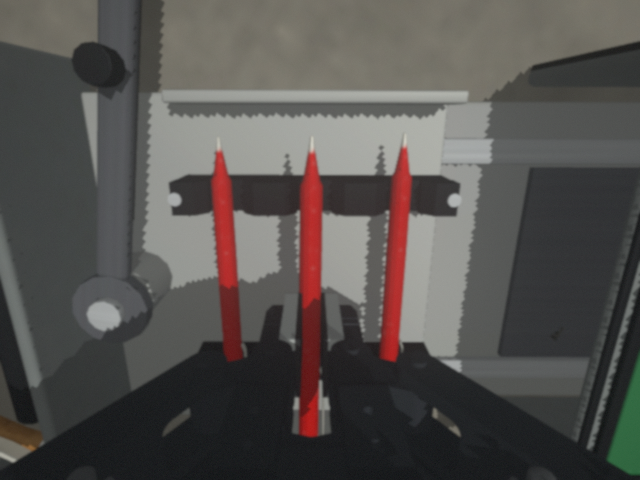

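```bash
python3 - <<'E'
from h import *
g=D(-.038,-.002)
plan([(.33,*O,.14,-2.182),(.33,*g,.14,.96,1),(.33,*g,.0405,.96,2)],start=(.5092,.004,.0422,-2.182))
plan([(.0,*g,.14,.96),(0,.350,-.313,.14,0,2)],start=(*g,.041,.96))
E
```

```text
[[0.33,0,0,-32.5,0.0],[0.33,0,0.5,-65,0.0],[0.33,0,0.5,-98,0.0],[0.33,0,-0.5,-98,0.12],[0.33,0,-2,-98,0.23],[0.33,0,-3.5,-98,0.35],[0.33,0,-5,-98,0.47],[0.33,0,-6.5,-98,0.58],[0.33,-0.5,-7.5,-98,0.7],[0.33,-0.5,-9,-98,0.81]]
[[0.33,-1,-1,0,0.12],[0.33,-2,-2,0,0.24],[0.33,-3.5,-3,0,0.35],[0.33,-4.5,-4,0,0.47],[0.33,-5.5,-5,0,0.59],[0.33,-6.5,-5.5,0,0.7],[0.33,-7.5,-6.5,0,0.82],[0.33,-8.5,-7.5,0,0.94],[0.33,-9.5,-8.5,0,1.05],[0.33,-10.5,-9.5,0,1.17]]
[[0.33,-1,1,0,0.11],[0.33,-2.5,1.5,0,0.23],[0.33,-3.5,2,0,0.35],[0.33,-5,3,0,0.46],[0.33,-6.5,3.5,0,0.58],[0.33,-7.5,4,0,0.7],[0.33,-9,4.5,0,0.81],[0.33,-10,5.5,0,0.93],[0.33,-11.5,6,0,1.05],[0.33,-12.5,6.5,0,1.16]]
[[0.33,0,0,0,0.0],[0.33,0,0,33.5,0.0],[0.33,0,0,66.5,0.0],[0.33,0,0,99.5,0.0],[0.33,0,0,99.5,0.0],[0.33,0,0,99.5,0.0]]
end [0.4863 0.0334 0.0407] 0.958
[[0,0,0,-33,0.0],[0,0,0,-66,0.0],[0,0,0,-99,0.0],[0,31,-20.5,-99,-0.1],[0,62,-41,-99,-0.19],[0,93,-61.5,-99,-0.29],[0,124,-82.5,-99,-0.38],[0,155,-103,-99,-0.48],[0,186,-123.5,-99,-0.58],[0,217,-144,-99,-0.67]]
[[0,37.5,3.5,0,-0.1],[0,74.5,6.5,0,-0.19],[0,111.5,9.5,0,-0.29],[0,111.5,9.5,0,-0.29],[0,111.5,9.5,0,-0.29]]
end [ 0.3501 -0.3131  0.14  ] -0.0
```

Emit:
servo_tool(
  moves=[
    [0,0,0,10,0],
    [0,0,0,20,0],
    [0,0,0,20,0],
    [0,0,0,20,0],
    [0.33,0,0,20,0],
    [0.33,0,0,20,0],
    [0.33,0,0,20,0],
    [0.33,0,0,20,0],
  ],
)

```text
time_s: 7.27
position: [0.51, 0.0035, 0.043]
eef_rot: [0.0, 0.954, 0.3, 0.0]
contact_force: [0.3, 0.4, 0.0]
grip_width: 0.0281
finger_force: 0.0
```

Emit:
servo_tool(
  moves=[
    [0.33,0,0,-32,0],
    [0.33,0,0,-65,0],
    [0.33,0,0,-98,0],
    [0.33,0,-0.5,-98,0.12],
    [0.33,0,-2,-98,0.23],
    [0.33,0,-3.5,-98,0.35],
    [0.33,0,-5,-98,0.47],
    [0.33,0,-6.5,-98,0.58],
    [0.33,-0.5,-7.5,-98,0.7],
    [0.33,-0.5,-9,-98,0.81],
  ],
)

```text
time_s: 8.1
position: [0.5043, 0.0106, 0.1409]
eef_rot: [-0.0, 0.995, -0.103, 0.0]
contact_force: [0.1, -0.7, -0.1]
grip_width: 0.0282
finger_force: 0.0
```

Emit:
servo_tool(
  moves=[
    [0.33,-1,-1,0,0.12],
    [0.33,-2,-2,0,0.24],
    [0.33,-3.5,-3,0,0.35],
    [0.33,-4.5,-4,0,0.47],
    [0.33,-5.5,-5,0,0.59],
    [0.33,-6.5,-5.5,0,0.7],
    [0.33,-7.5,-6.5,0,0.82],
    [0.33,-8.5,-7.5,0,0.94],
    [0.33,-9.5,-8.5,0,1.05],
    [0.33,-10.5,-9.5,0,1.17],
  ],
)

```text
time_s: 8.93
position: [0.4959, 0.022, 0.1409]
eef_rot: [-0.0, 0.772, -0.635, 0.0]
contact_force: [-0.6, 0.6, -0.7]
grip_width: 0.0282
finger_force: 0.0
```

Emit:
servo_tool(
  moves=[
    [0.33,-1,1,0,0.11],
    [0.33,-2.5,1.5,0,0.23],
    [0.33,-3.5,2,0,0.35],
    [0.33,-5,3,0,0.46],
    [0.33,-6.5,3.5,0,0.58],
    [0.33,-7.5,4,0,0.7],
    [0.33,-9,4.5,0,0.81],
    [0.33,-10,5.5,0,0.93],
    [0.33,-11.5,6,0,1.05],
    [0.33,-12.5,6.5,0,1.16],
  ],
)

```text
time_s: 9.77
position: [0.487, 0.033, 0.1409]
eef_rot: [0.0, -0.298, 0.955, 0.0]
contact_force: [-0.4, 0.6, 0.0]
grip_width: 0.0282
finger_force: 0.0
```

```bash
python3 - <<'E'
from h import *
st(); g=D(-.038,-.002); c=snap('wrist','w5')
for e in reds(c,.0425): 
    for q in e[1]: m=q-O; print('pen',(m@DX()).round(4),(m@DY()).round(4))
plan([(.33,*g,.0405,.96,2)])
E
```

```text
t 9.77 p [0.487  0.033  0.1409] s 0.966 F [-0.4  0.6  0. ] w 0.0282 ff 0.0 q [ 0.48 -0.26 -0.35 -0.   -1.47 -1.45]
[[314, 327], [314, 124]] ends [[0.5407, 0.0725], [0.4272, -0.0064]] mid [0.4839 0.033 ] len 0.1382 ang -2.534
[[250, 127], [258, 305]] ends [[0.4503, -0.0368], [0.5483, 0.0307]] mid [ 0.4993 -0.003 ] len 0.119 ang 0.604
[[187, 128], [206, 329]] ends [[0.4725, -0.068], [0.5855, 0.0108]] mid [ 0.529  -0.0286] len 0.1377 ang 0.609
[[563, 424], [637, 325]] ends [[0.5004, 0.2813], [0.4085, 0.2605]] mid [0.4545 0.2709] len 0.0943 ang -2.919
pen -0.0387 0.0649
pen -0.0392 -0.0733
pen -0.001 -0.0718
pen -0.0002 0.0472
pen 0.0372 -0.0714
pen 0.0375 0.0663
pen -0.2329 0.1518
pen -0.2685 0.0645
[[0.33,0,0,33.5,-0.0],[0.33,0.5,0.5,67,-0.01],[0.33,0.5,0.5,100.5,-0.01],[0.33,0.5,0.5,100.5,-0.01],[0.33,0.5,0.5,100.5,-0.01]]
end [0.4863 0.0333 0.0404] 0.962
```

Emit:
servo_tool(
  moves=[
    [0.33,0,0,33.5,0],
    [0.33,0.5,1,67,-0.01],
    [0.33,0.5,1,100,-0.01],
    [0.33,0.5,1,100,-0.01],
    [0.33,0.5,1,100,-0.01],
    [0,0.5,1,100,-0.01],
    [0,0.5,1,100,-0.01],
    [0,0.5,1,100,-0.01],
    [0,0.5,1,100,-0.01],
    [0,0.5,1,100,-0.01],
  ],
)

```text
time_s: 10.65
position: [0.4878, 0.0339, 0.0437]
eef_rot: [0.002, -0.306, 0.952, -0.0]
contact_force: [-1.2, -0.3, 7.0]
grip_width: 0.0056
finger_force: 48.2
```

Emit:
servo_tool(
  moves=[
    [0,0,0,-33,0],
    [0,0,0,-66,0],
    [0,0,0,-99,0],
    [0,31,-20.5,-99,-0.1],
    [0,62,-41,-99,-0.19],
    [0,93,-61.5,-99,-0.29],
    [0,124,-82.5,-99,-0.38],
    [0,155,-103,-99,-0.48],
    [0,186,-123.5,-99,-0.58],
    [0,217,-144,-99,-0.67],
  ],
)

```text
time_s: 11.48
position: [0.3927, -0.2112, 0.1411]
eef_rot: [0.001, -0.604, 0.797, -0.001]
contact_force: [1.0, 0.4, 0.2]
grip_width: 0.0058
finger_force: 46.7
```

Emit:
servo_tool(
  moves=[
    [0,37.5,3.5,0,-0.1],
    [0,74.5,6.5,0,-0.19],
    [0,111.5,9.5,0,-0.29],
    [0,111.5,9.5,0,-0.29],
    [0,111.5,9.5,0,-0.29],
  ],
)

```text
time_s: 11.9
position: [0.3525, -0.3159, 0.1403]
eef_rot: [-0.0, 0.709, -0.705, 0.0]
contact_force: [0.2, -0.1, -0.5]
grip_width: 0.0062
finger_force: 46.7
```

```bash
python3 - <<'E'
from h import *
st(); c=snap('wrist','w6')
E
```

```text
t 11.9 p [ 0.3525 -0.3159  0.1403] s -0.006 F [ 0.2 -0.1 -0.5] w 0.0062 ff 46.7 q [-0.3  -0.3  -0.39  0.   -1.48  0.31]
```

View pics/w6.png

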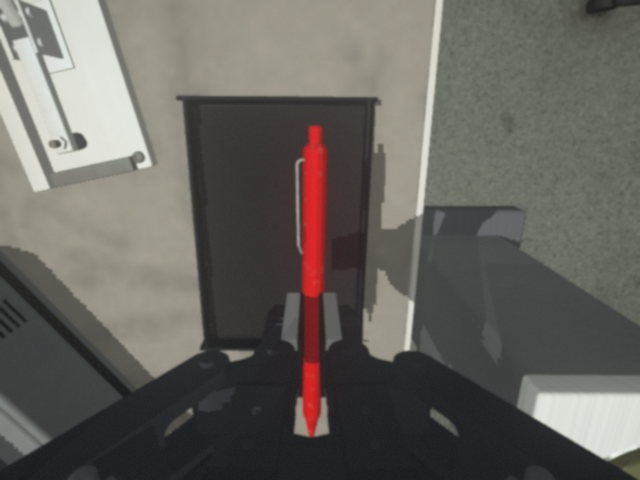

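```bash
python3 - <<'E'
from h import *
c=load('w6')
for u in [(181,98),(205,347),(377,100),(364,345)]: print(ray(c,*u,.017).round(4))
reds(c,.1415)
E
```

```text
[ 0.4388 -0.4033  0.017 ]
[ 0.4375 -0.2164  0.017 ]
[ 0.3113 -0.4029  0.017 ]
[ 0.3107 -0.2191  0.017 ]
[[310, 436], [315, 125]] ends [[0.3535, -0.252], [0.3528, -0.3899]] mid [ 0.3531 -0.3209] len 0.138 ang -1.576
```

```bash
python3 - <<'E'
from h import *
g=D(.038,-.003)
plan([(.33,.3525,-.311,.14,0),(.33,*g,.14,.96,1),(.33,*g,.043,.96,2),(0,*g,.043,.96,4)],start=(.3525,-.311,.0083,-.006))
print(); plan([(.0,*g,.14,.96),(0,.395,-.311,.14,0,2),(0,.395,-.311,.009,0,2),(.25,.395,-.311,.009,0,3)],start=(*g,.043,.96))
E
```

```text
[[0.33,0,0,-33,0.0],[0.33,0,0,-66,0.0],[0.33,0,0,-99,0.0],[0.33,0,0,-131.5,0.01],[0.33,-31,-20,-131.5,0.11],[0.33,-62.5,-39.5,-131.5,0.22],[0.33,-93.5,-59.5,-131.5,0.33],[0.33,-124.5,-79,-131.5,0.43],[0.33,-156,-99,-131.5,0.54],[0.33,-187,-119,-131.5,0.65]]
[[0.33,-36.5,3.5,0,0.1],[0.33,-73.5,6.5,0,0.21],[0.33,-110.5,9.5,0,0.32],[0.33,-110.5,9.5,0,0.32],[0.33,-110.5,9.5,32,0.32],[0.33,-110.5,9.5,64.5,0.32],[0.33,-110.5,9.5,97,0.32],[0.33,-110.5,9.5,97,0.32],[0.33,-110.5,9.5,97,0.32],[0,-110.5,9.5,97,0.32]]
[[0,0,0,0,-0.0],[0,0,0,0,-0.0],[0,0,0,0,-0.0],[0,0,0,0,-0.0]]
end [ 0.5291 -0.0292  0.0428] 0.964

[[0,0,0,-32.5,0.0],[0,0,0,-64.5,0.0],[0,0,0,-97,0.0],[0,34,-19,-97,-0.12],[0,68,-38.5,-97,-0.24],[0,102,-57.5,-97,-0.36],[0,135.5,-77,-97,-0.48],[0,169.5,-96,-97,-0.6],[0,203.5,-115.5,-97,-0.72],[0,237.5,-134.5,-97,-0.84]]
[[0,37,12.5,0,-0.12],[0,37,12.5,0,-0.12],[0,37,12.5,0,-0.12],[0,37,12.5,33,-0.12],[0,37,12.5,65.5,-0.12],[0,37,12.5,98,-0.12],[0,37,12.5,131,-0.12],[0,37,12.5,131,-0.12],[0,37,12.5,131,-0.12],[0.25,37,12.5,131,-0.12]]
[[0.25,0,0,0,0.0],[0.25,0,0,0,0.0],[0.25,0,0,0,0.0]]
end [ 0.3948 -0.311   0.009 ] 0.0
```

Emit:
servo_tool(
  moves=[
    [0,-5,0,40,0],
    [0,-5,0,80,0],
    [0,-5,0,110,0],
    [0,-5,0,132,0],
    [0,-5,0,132,0],
    [0,-5,0,132,0],
    [0.25,-5,0,132,0],
    [0.25,-5,0,132,0],
    [0.25,-5,0,132,0],
    [0.25,-5,0,132,0],
  ],
)

```text
time_s: 12.78
position: [0.3537, -0.3093, 0.0084]
eef_rot: [-0.0, 0.711, -0.704, 0.0]
contact_force: [-0.6, 0.3, -0.2]
grip_width: 0.0212
finger_force: 0.0
```

Emit:
servo_tool(
  moves=[
    [0.33,0,0,-33,0],
    [0.33,0,0,-66,0],
    [0.33,0,0,-99,0],
    [0.33,0,0,-131.5,0.01],
    [0.33,-31,-20,-131.5,0.11],
    [0.33,-62.5,-39.5,-131.5,0.22],
    [0.33,-93.5,-59.5,-131.5,0.33],
    [0.33,-124.5,-79,-131.5,0.43],
    [0.33,-156,-99,-131.5,0.54],
    [0.33,-187,-119,-131.5,0.65],
  ],
)

```text
time_s: 13.62
position: [0.4712, -0.1194, 0.1399]
eef_rot: [0.001, -0.446, 0.895, -0.0]
contact_force: [0.6, -1.3, 1.2]
grip_width: 0.0279
finger_force: 0.0
```

Emit:
servo_tool(
  moves=[
    [0.33,-36.5,3.5,0,0.1],
    [0.33,-73.5,6.5,0,0.21],
    [0.33,-110.5,9.5,0,0.32],
    [0.33,-110.5,9.5,0,0.32],
    [0.33,-110.5,9.5,0,0.32],
  ],
)

```text
time_s: 14.03
position: [0.5292, -0.0254, 0.1389]
eef_rot: [-0.001, -0.302, 0.953, 0.0]
contact_force: [0.6, 0.1, 0.1]
grip_width: 0.028
finger_force: 0.0
```

```bash
python3 - <<'E'
from h import *
st(); g=D(.038,-.002); c=snap('wrist','w7')
for e in reds(c,.0425): 
    for q in e[1]: m=q-O; print('pen',(m@DX()).round(4),(m@DY()).round(4))
plan([(.33,*g,.043,.96,2)])
E
```

```text
t 14.03 p [ 0.5292 -0.0254  0.1389] s 0.957 F [0.6 0.1 0.1] w 0.028 ff 0.0 q [ 0.33 -0.14 -0.26 -0.   -1.46 -1.29]
[[307, 329], [308, 125]] ends [[0.5853, 0.0109], [0.472, -0.0679]] mid [ 0.5286 -0.0285] len 0.138 ang -2.534
[[362, 303], [372, 126]] ends [[0.5465, 0.0303], [0.4503, -0.0363]] mid [ 0.4984 -0.003 ] len 0.117 ang -2.536
[[623, 453], [642, 428]] ends [[0.5321, 0.2796], [0.5074, 0.2732]] mid [0.5198 0.2764] len 0.0256 ang -2.885
pen 0.0373 0.0662
pen 0.0368 -0.0719
pen -0.0008 0.0455
pen -0.0014 -0.0715
pen -0.2133 0.1768
pen -0.2222 0.1528
[[0.33,0,-1,32,0.0],[0.33,0.5,-1.5,64,0.0],[0.33,0.5,-2.5,96,0.0],[0.33,0.5,-2.5,96,0.0],[0.33,0.5,-2.5,96,0.0]]
end [ 0.5299 -0.0288  0.0431] 0.958
```

Emit:
servo_tool(
  moves=[
    [0.33,0,-1,32,0],
    [0.33,0.5,-2,64,0],
    [0.33,0.5,-2,96,0],
    [0.33,0.5,-2,96,0],
    [0.33,0.5,-2,96,0],
    [0,0.5,-2,96,0],
    [0,0.5,-2,96,0],
    [0,0.5,-2,96,0],
    [0,0.5,-2,96,0],
    [0,0.5,-2,96,0],
  ],
)

```text
time_s: 14.92
position: [0.5313, -0.0289, 0.0467]
eef_rot: [0.002, -0.301, 0.954, -0.001]
contact_force: [-1.6, -0.8, 6.4]
grip_width: 0.0002
finger_force: 3.4
```

Emit:
servo_tool(
  moves=[
    [0,0,0,-32.5,0],
    [0,0,0,-64.5,0],
    [0,0,0,-97,0],
    [0,34,-19,-97,-0.12],
    [0,68,-38.5,-97,-0.24],
    [0,102,-57.5,-97,-0.36],
    [0,135.5,-77,-97,-0.48],
    [0,169.5,-96,-97,-0.6],
    [0,203.5,-115.5,-97,-0.72],
    [0,237.5,-134.5,-97,-0.84],
  ],
)

```text
time_s: 15.75
position: [0.4168, -0.2665, 0.1421]
eef_rot: [0.001, -0.649, 0.761, -0.001]
contact_force: [0.3, -0.2, 0.6]
grip_width: 0.0
finger_force: 0.0
```

Emit:
servo_tool(
  moves=[
    [0,37,12.5,0,-0.12],
    [0,37,12.5,0,-0.12],
    [0,37,12.5,0,-0.12],
    [0,37,12.5,0,-0.12],
  ],
)

```text
time_s: 16.08
position: [0.3993, -0.2996, 0.1412]
eef_rot: [0.0, -0.691, 0.723, -0.001]
contact_force: [-0.2, -0.7, 0.3]
grip_width: -0.0
finger_force: 0.0
```

```bash
python3 - <<'E'
from h import *
st(); c=snap('wrist','w8'); reds(c,.1395); reds(c,.0075)
E
```

```text
t 16.08 p [ 0.3993 -0.2996  0.1412] s 0.046 F [-0.2 -0.7  0.3] w -0.0 ff 0.0 q [-0.24 -0.23 -0.33 -0.   -1.47  0.19]
[[378, 290], [378, 103]] ends [[0.3724, -0.3071], [0.3729, -0.3798]] mid [ 0.3727 -0.3435] len 0.0727 ang -1.565
[[378, 290], [378, 103]] ends [[0.3503, -0.2434], [0.3512, -0.3827]] mid [ 0.3508 -0.313 ] len 0.1392 ang -1.565
```

```bash
python3 - <<'E'
from h import *
g=D(.0375,-.002)
plan([(.33,*g,.14,.96,2)])
E
```

```text
[[0.33,-34.5,-14.5,0,0.11],[0.33,-69,-29.5,0,0.23],[0.33,-103.5,-44,0.5,0.34],[0.33,-138,-59,0.5,0.46],[0.33,-172.5,-73.5,0.5,0.57],[0.33,-207,-88.5,0.5,0.69],[0.33,-241.5,-103,1,0.8],[0.33,-276,-118,1,0.92],[0.33,-276,-118,1,0.92],[0.33,-276,-118,1,0.92]]
end [ 0.5297 -0.0286  0.14  ] 0.964
```

Emit:
servo_tool(
  moves=[
    [0.33,-34.5,-14.5,0,0.11],
    [0.33,-69,-29.5,0,0.23],
    [0.33,-103.5,-44,0.5,0.34],
    [0.33,-138,-59,0.5,0.46],
    [0.33,-172.5,-73.5,0.5,0.57],
    [0.33,-207,-88.5,0.5,0.69],
    [0.33,-241.5,-103,1,0.8],
    [0.33,-276,-118,1,0.92],
    [0.33,-276,-118,1,0.92],
    [0.33,-276,-118,1,0.92],
  ],
)

```text
time_s: 16.97
position: [0.5294, -0.0256, 0.1391]
eef_rot: [-0.0, -0.301, 0.954, 0.0]
contact_force: [-0.0, -1.2, 0.0]
grip_width: 0.0281
finger_force: 0.0
```

```bash
python3 - <<'E'
from h import *
st(); g=D(.0375,-.002); c=snap('wrist','w9')
for e in reds(c,.0425): 
    for q in e[1]: m=q-O; print('pen',(m@DX()).round(4),(m@DY()).round(4))
plan([(.33,*g,.037,.96,2)])
E
```

```text
t 16.97 p [ 0.5294 -0.0256  0.1391] s 0.959 F [-0.  -1.2  0. ] w 0.0281 ff 0.0 q [ 0.33 -0.14 -0.25 -0.   -1.46 -1.29]
[[308, 328], [308, 124]] ends [[0.5847, 0.0108], [0.4716, -0.0682]] mid [ 0.5282 -0.0287] len 0.1379 ang -2.532
[[362, 301], [371, 125]] ends [[0.546, 0.0289], [0.4505, -0.0372]] mid [ 0.4983 -0.0041] len 0.1161 ang -2.537
[[624, 451], [642, 428]] ends [[0.5319, 0.2796], [0.5082, 0.2731]] mid [0.52   0.2763] len 0.0246 ang -2.872
pen 0.037 0.0657
pen 0.0369 -0.0723
pen 0.0001 0.0443
pen -0.0007 -0.0718
pen -0.2134 0.1766
pen -0.2217 0.1534
[[0.33,0,-0.5,34,0.0],[0.33,0.5,-1,68,0.0],[0.33,0.5,-1.5,102.5,0.0],[0.33,0.5,-1.5,102.5,0.0],[0.33,0.5,-1.5,102.5,0.0]]
end [ 0.5295 -0.0284  0.0368] 0.959
```

Emit:
servo_tool(
  moves=[
    [0.33,0,0,34,0],
    [0.33,0.5,0,68,0],
    [0.33,0.5,0,102,0],
    [0.33,0.5,0,103,0],
    [0.33,0.5,0,103,0],
    [0,0.5,0,103,0],
    [0,0.5,0,103,0],
    [0,0.5,0,103,0],
    [0,0.5,0,103,0],
    [0,0.5,0,103,0],
  ],
)

```text
time_s: 17.85
position: [0.5302, -0.0292, 0.0395]
eef_rot: [0.002, -0.299, 0.954, -0.001]
contact_force: [-0.9, -0.8, 5.7]
grip_width: 0.0073
finger_force: 50.1
```

```bash
python3 - <<'E'
from h import *
st(); p=env.observe()['position']
plan([(.0,*p[:2],.14,.96),(0,.395,-.311,.14,0,2),(0,.395,-.311,.006,0,2),(.25,.395,-.311,.006,0,3)])
E
```

```text
t 17.85 p [ 0.5302 -0.0292  0.0395] s 0.963 F [-0.9 -0.8  5.7] w 0.0073 ff 50.1 q [ 0.33 -0.09 -0.39  0.   -1.26 -1.29]
[[0,0,0,-33.5,-0.0],[0,0,0,-67,-0.0],[0,0,0,-100.5,-0.0],[0,34,-19.5,-100.5,-0.12],[0,68,-38.5,-100.5,-0.24],[0,102,-58,-100.5,-0.36],[0,136,-77,-100.5,-0.48],[0,170,-96.5,-100.5,-0.6],[0,204,-115.5,-100.5,-0.72],[0,238,-135,-100.5,-0.84]]
[[0,37,12.5,0,-0.12],[0,37,12.5,0,-0.12],[0,37,12.5,0,-0.12],[0,37,12.5,33.5,-0.12],[0,37,12.5,67,-0.12],[0,37,12.5,100.5,-0.12],[0,37,12.5,134,-0.12],[0,37,12.5,134,-0.12],[0,37,12.5,134,-0.12],[0.25,37,12.5,134,-0.12]]
[[0.25,0,0,0,-0.0],[0.25,0,0,0,-0.0],[0.25,0,0,0,-0.0]]
end [ 0.395  -0.3111  0.006 ] 0.003
```

Emit:
servo_tool(
  moves=[
    [0,0,0,-33.5,0],
    [0,0,0,-67,0],
    [0,0,0,-103,0],
    [0,34,-19.5,-103,-0.12],
    [0,68,-38.5,-103,-0.24],
    [0,102,-58,-103,-0.36],
    [0,136,-77,-103,-0.48],
    [0,170,-96.5,-103,-0.6],
    [0,204,-115.5,-103,-0.72],
    [0,238,-135,-103,-0.84],
  ],
)

```text
time_s: 18.68
position: [0.4148, -0.2666, 0.1408]
eef_rot: [0.001, -0.648, 0.762, -0.001]
contact_force: [0.7, -0.6, 0.1]
grip_width: 0.0075
finger_force: 52.3
```

Emit:
servo_tool(
  moves=[
    [0,37,12.5,0,-0.12],
    [0,37,12.5,0,-0.12],
    [0,37,12.5,0,-0.12],
    [0,37,12.5,0,-0.12],
  ],
)

```text
time_s: 19.02
position: [0.3971, -0.2997, 0.14]
eef_rot: [0.0, -0.689, 0.724, -0.0]
contact_force: [0.2, 0.5, -0.6]
grip_width: 0.0069
finger_force: 52.3
```

```bash
python3 - <<'E'
from h import *
st(); c=snap('wrist','w10'); reds(c,.1415)
E
```

```text
t 19.02 p [ 0.3971 -0.2997  0.14  ] s 0.05 F [ 0.2  0.5 -0.6] w 0.0069 ff 52.3 q [-0.24 -0.23 -0.33 -0.   -1.47  0.19]
[[374, 103], [376, 288]] ends [[0.3724, -0.3798], [0.3716, -0.3096]] mid [ 0.372  -0.3447] len 0.0703 ang 1.582
[[310, 436], [315, 132]] ends [[0.4015, -0.2362], [0.3932, -0.3712]] mid [ 0.3973 -0.3037] len 0.1353 ang -1.632
```

Emit:
servo_tool(
  moves=[
    [0,11,0,40,-0.05],
    [0,11,0,80,-0.05],
    [0,11,0,110,-0.05],
    [0,11,0,132.5,-0.05],
    [0,11,0,132.5,-0.05],
    [0,11,0,132.5,-0.05],
    [0.25,11,0,132.5,-0.05],
    [0.25,11,0,132.5,-0.05],
    [0.25,11,0,132.5,-0.05],
    [0.25,11,0,132.5,-0.05],
  ],
)

```text
time_s: 19.9
position: [0.3967, -0.3104, 0.0071]
eef_rot: [-0.0, 0.708, -0.706, 0.0]
contact_force: [0.5, -0.8, 0.4]
grip_width: 0.0212
finger_force: 0.0
```

```bash
python3 - <<'E'
from h import *
st(); p=env.observe()['position']
plan([(.25,*p[:2],.16,0)])
E
```

```text
t 19.9 p [ 0.3967 -0.3104  0.0071] s -0.003 F [ 0.5 -0.8  0.4] w 0.0212 ff 0.0 q [-0.26 -0.13 -0.49  0.   -1.21  0.27]
[[0.25,0,0,-38,0.0],[0.25,0,0,-76.5,0.0],[0.25,0,0,-114.5,0.0],[0.25,0,0,-153,0.0]]
end [ 0.3967 -0.3104  0.1601] -0.003
```

Emit:
servo_tool(
  moves=[
    [0.25,0,0,-38,0],
    [0.25,0,0,-76.5,0],
    [0.25,0,0,-114.5,0],
    [0.25,0,0,-153,0],
    [0.25,0,0,-153,0],
  ],
)

```text
time_s: 20.32
position: [0.3991, -0.3128, 0.1694]
eef_rot: [-0.001, 0.708, -0.706, 0.007]
contact_force: [-0.4, 0.1, 0.2]
grip_width: 0.0213
finger_force: 0.0
```

```bash
python3 - <<'E'
from h import *
st(); c=snap('wrist','w11'); reds(c,.0075)
for n in ['scene','side']: print(n); reds(snap(n,n+'1'),.0045,(0,160,320,400) if n=='scene' else (200,160,300,240))
plan([(.5,.46,.03,.16,.6),(.5,.478,.3175,.16,1.341,2)])
E
```

```text
t 20.32 p [ 0.3991 -0.3128  0.1694] s -0.002 F [-0.4  0.1  0.2] w 0.0213 ff 0.0 q [-0.26 -0.22 -0.27  0.   -1.51  0.27]
[[101, 3], [119, 3]] ends [[0.5498, -0.466], [0.5372, -0.466]] mid [ 0.5435 -0.466 ] len 0.0127 ang -3.14
[[314, 295], [319, 129]] ends [[0.3993, -0.2421], [0.3962, -0.3813]] mid [ 0.3978 -0.3117] len 0.1392 ang -1.593
[[370, 294], [378, 128]] ends [[0.3505, -0.2435], [0.3512, -0.3822]] mid [ 0.3508 -0.3129] len 0.1388 ang -1.566
scene
[[227, 331], [286, 353]] ends [[0.5462, 0.3285], [0.4112, 0.297]] mid [0.4787 0.3127] len 0.1385 ang -2.912
[[190, 367], [266, 368]] ends [[0.5099, 0.4421], [0.4083, 0.3509]] mid [0.4591 0.3965] len 0.1366 ang -2.41
side
[[0.5,-38,-7,0,0.07],[0.5,-75.5,-14.5,0,0.13],[0.5,-113.5,-21.5,0,0.2],[0.5,-151,-28.5,0,0.27],[0.5,-189,-35.5,0,0.33],[0.5,-227,-43,0,0.4],[0.5,-264.5,-50,0,0.47],[0.5,-302.5,-57,0,0.54],[0.5,-340.5,-64.5,0,0.6],[0.5,-376,-66.5,0,0.69]]
[[0.5,-29.5,21,0,0.1],[0.5,-58.5,42,0,0.19],[0.5,-88,63.5,0,0.28],[0.5,-117,84.5,0,0.38],[0.5,-146,105.5,0,0.47],[0.5,-175.5,126.5,0,0.56],[0.5,-204.5,147.5,0,0.65],[0.5,-204.5,147.5,0,0.65],[0.5,-204.5,147.5,0,0.65]]
end [0.478  0.3174 0.1598] 1.338
```

Emit:
servo_tool(
  moves=[
    [0.5,-38,-7,0,0.07],
    [0.5,-75.5,-14.5,0,0.13],
    [0.5,-113.5,-21.5,0,0.2],
    [0.5,-151,-28.5,0,0.27],
    [0.5,-189,-35.5,0,0.33],
    [0.5,-227,-43,0,0.4],
    [0.5,-264.5,-50,0,0.47],
    [0.5,-302.5,-57,0,0.54],
    [0.5,-340.5,-64.5,0,0.6],
    [0.5,-376,-66.5,0,0.69],
  ],
)

```text
time_s: 21.3
position: [0.4614, 0.0675, 0.1579]
eef_rot: [-0.001, -0.426, 0.905, 0.0]
contact_force: [-0.1, -0.5, 0.0]
grip_width: 0.0427
finger_force: 0.0
```

Emit:
servo_tool(
  moves=[
    [0.5,-29.5,21,0,0.1],
    [0.5,-58.5,42,0,0.19],
    [0.5,-88,63.5,0,0.28],
    [0.5,-117,84.5,0,0.38],
    [0.5,-146,105.5,0,0.47],
    [0.5,-175.5,126.5,0,0.56],
    [0.5,-204.5,147.5,0,0.65],
    [0.5,-204.5,147.5,0,0.65],
    [0.5,-204.5,147.5,0,0.65],
    [0.5,-204.5,147.5,0,0.65],
  ],
)

```text
time_s: 22.13
position: [0.4772, 0.3167, 0.158]
eef_rot: [-0.001, -0.117, 0.993, -0.001]
contact_force: [0.8, -1.2, 0.2]
grip_width: 0.0428
finger_force: 0.0
```

```bash
python3 - <<'E'
from h import *
st(); c=snap('wrist','w12'); reds(c,.0045)
plan([(.5,.478,.3175,.003,1.341,2)])
E
```

```text
t 22.13 p [0.4772 0.3167 0.158 ] s 1.336 F [ 0.8 -1.2  0.2] w 0.0428 ff 0.0 q [ 0.94 -0.03 -0.11 -0.   -1.49 -2.27]
[[395, 161], [453, 286]] ends [[0.4196, 0.3684], [0.5073, 0.4468]] mid [0.4634 0.4076] len 0.1176 ang 0.729
[[311, 294], [311, 164]] ends [[0.5422, 0.3328], [0.4364, 0.3074]] mid [0.4893 0.3201] len 0.1088 ang -2.906
[[0.5,0,0,39,0.0],[0.5,-0.5,0.5,78,0.0],[0.5,-0.5,0.5,117,0.0],[0.5,-1,1,155.5,0.0],[0.5,-1,1,155.5,0.0],[0.5,-1,1,155.5,0.0]]
end [0.4782 0.3176 0.0032] 1.337
```

View pics/w12.png

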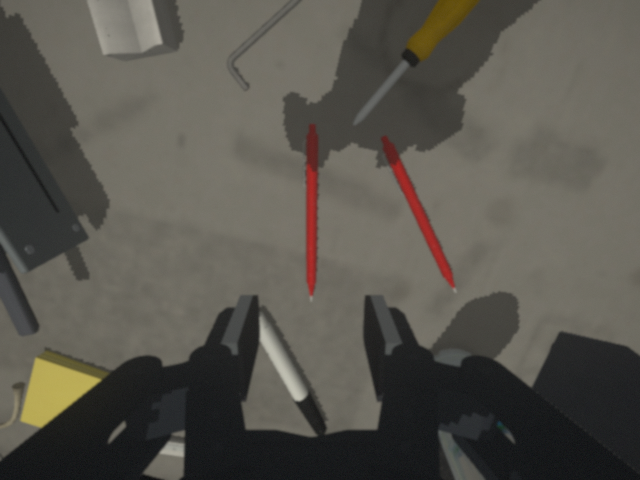

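Emit:
servo_tool(
  moves=[
    [0.5,0,0,39,0],
    [0.5,-0.5,0.5,78,0],
    [0.5,-0.5,0.5,117,0],
    [0.5,-1,0.5,155.5,0],
    [0.5,-1,0.5,155.5,0],
    [0.5,-1,0.5,155.5,0],
    [0,-1,0.5,155.5,0],
    [0,-1,0.5,155.5,0],
    [0,-1,0.5,155.5,0],
    [0,-1,0.5,155.5,0],
  ],
)

```text
time_s: 23.02
position: [0.4789, 0.3178, 0.0051]
eef_rot: [0.0, -0.116, 0.993, 0.0]
contact_force: [-0.7, -0.4, 3.1]
grip_width: 0.0066
finger_force: 48.7
```

```bash
python3 - <<'E'
from h import *
st(); p=env.observe()['position']; g=D(-.038,0)
plan([(0,*p[:2],.14,1.337),(0,*g,.14,.96,3)])
c=load('scene0'); print('bottle',ray(c,150,360,0))
E
```

```text
t 23.02 p [0.4789 0.3178 0.0051] s 1.338 F [-0.7 -0.4  3.1] w 0.0066 ff 48.7 q [ 0.93  0.07 -0.31  0.   -1.2  -2.27]
[[0,0,0,-33.5,-0.0],[0,0,0,-67.5,-0.0],[0,0,0,-101,-0.0],[0,0,0,-135,-0.0],[0,7,-34.5,-135,-0.05],[0,14,-69.5,-135,-0.09],[0,21.5,-104,-135,-0.14],[0,28.5,-139,-135,-0.19],[0,35.5,-173.5,-135,-0.24],[0,42.5,-208,-135,-0.28]]
[[0,16.5,-31.5,0,-0.05],[0,33,-63,0,-0.1],[0,33,-63,0,-0.1],[0,33,-63,0,-0.1],[0,33,-63,0,-0.1]]
end [0.4878 0.0346 0.1401] 0.958
bottle [0.58459369 0.47768353 0.        ]
```

Emit:
servo_tool(
  moves=[
    [0,0,0,-33.5,0],
    [0,0,0,-67.5,0],
    [0,0,0,-101,0],
    [0,0,0,-135,0],
    [0,7,-34.5,-135,-0.05],
    [0,14,-69.5,-135,-0.09],
    [0,21.5,-104,-135,-0.14],
    [0,28.5,-139,-135,-0.19],
    [0,35.5,-173.5,-135,-0.24],
    [0,42.5,-208,-135,-0.28],
  ],
)

```text
time_s: 23.85
position: [0.485, 0.1042, 0.1396]
eef_rot: [0.0, -0.255, 0.967, 0.0]
contact_force: [0.3, 0.8, -1.1]
grip_width: 0.0066
finger_force: 48.6
```

Emit:
servo_tool(
  moves=[
    [0,16.5,-31.5,0,-0.05],
    [0,33,-63,0,-0.1],
    [0,33,-63,0,-0.1],
    [0,33,-63,0,-0.1],
    [0,33,-63,40,-0.1],
    [0,33,-63,76,-0.1],
    [0,33,-63,76,-0.1],
    [0,33,-63,76,-0.1],
  ],
)

```text
time_s: 24.52
position: [0.4865, 0.0348, 0.0623]
eef_rot: [-0.002, -0.302, 0.953, -0.0]
contact_force: [1.3, -0.4, 1.4]
grip_width: 0.0062
finger_force: 48.7
```

```bash
python3 - <<'E'
from h import *
st(); c=snap('wrist','w13'); z=env.observe()['position'][2]
for e in reds(c,z+.001): 
    for q in e[1]: m=q-O; print('pen',(m@DX()).round(4),(m@DY()).round(4))
E
```

```text
t 24.52 p [0.4865 0.0348 0.0623] s 0.957 F [ 1.3 -0.4  1.4] w 0.0062 ff 48.7 q [ 0.49 -0.22 -0.47  0.   -1.33 -1.44]
[[310, 436], [315, 127]] ends [[0.5373, 0.0703], [0.4263, -0.0061]] mid [0.4818 0.0321] len 0.1347 ang -2.539
[[216, 130], [231, 361]] ends [[0.4471, -0.0338], [0.5243, 0.0199]] mid [ 0.4857 -0.0069] len 0.0941 ang 0.608
pen -0.0388 0.0609
pen -0.0399 -0.0738
pen -0.0054 -0.0727
pen -0.0051 0.0214
```

View pics/w13.png

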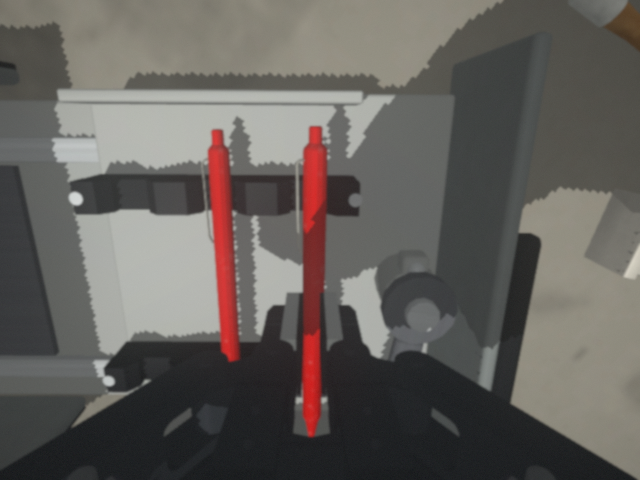

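Emit:
servo_tool(
  moves=[
    [0,0,-1,10,0],
    [0,0,-1,19,0],
    [0,0,-1,19,0],
    [0,0,-1,19,0],
    [0.33,0,-1,19,0],
    [0.33,0,-1,19,0],
    [0.33,0,-1,19,0],
    [0.33,0,-1,19,0],
  ],
)

```text
time_s: 25.23
position: [0.4883, 0.0339, 0.0446]
eef_rot: [0.0, -0.302, 0.953, -0.0]
contact_force: [0.7, -0.3, 0.5]
grip_width: 0.0281
finger_force: 0.0
```

```bash
python3 - <<'E'
from h import *
st(); p=env.observe()['position']
plan([(.33,*p[:2],.16,.957),(.5,.4585,.4031,.16,.84,3)])
E
```

```text
t 25.23 p [0.4883 0.0339 0.0446] s 0.957 F [ 0.7 -0.3  0.5] w 0.0281 ff 0.0 q [ 0.48 -0.2  -0.49  0.   -1.29 -1.44]
[[0.33,0,0,-38.5,-0.0],[0.33,0,0,-77,-0.0],[0.33,0,0,-115.5,-0.0],[0.5,-19,32,-115.5,-0.01],[0.5,-37.5,64,-115.5,-0.02],[0.5,-56.5,95.5,-115.5,-0.04],[0.5,-75.5,127.5,-115.5,-0.05],[0.5,-94,159.5,-115.5,-0.06],[0.5,-113,191.5,-115.5,-0.07],[0.5,-131.5,223.5,-115.5,-0.08]]
[[0.5,-21.5,30,0,-0.01],[0.5,-43,60.5,0,-0.03],[0.5,-64,91,0,-0.04],[0.5,-64,91,0,-0.04],[0.5,-64,91,0,-0.04],[0.5,-64,91,0,-0.04]]
end [0.4582 0.4032 0.1601] 0.837
```

Emit:
servo_tool(
  moves=[
    [0.33,0,0,-38.5,0],
    [0.33,0,0,-77,0],
    [0.33,0,0,-115.5,0],
    [0.5,-19,32,-115.5,-0.01],
    [0.5,-37.5,64,-115.5,-0.02],
    [0.5,-56.5,95.5,-115.5,-0.04],
    [0.5,-75.5,127.5,-115.5,-0.05],
    [0.5,-94,159.5,-115.5,-0.06],
    [0.5,-113,191.5,-115.5,-0.07],
    [0.5,-131.5,223.5,-115.5,-0.08],
  ],
)

```text
time_s: 26.07
position: [0.4665, 0.2942, 0.1601]
eef_rot: [0.0, -0.34, 0.94, 0.0]
contact_force: [1.2, -1.1, 0.3]
grip_width: 0.0427
finger_force: 0.0
```

Emit:
servo_tool(
  moves=[
    [0.5,-21.5,30,0,-0.01],
    [0.5,-43,60.5,0,-0.03],
    [0.5,-64,91,0,-0.04],
    [0.5,-64,91,0,-0.04],
    [0.5,-64,91,0,-0.04],
    [0.5,-64,91,0,-0.04],
  ],
)

```text
time_s: 26.57
position: [0.458, 0.4031, 0.1595]
eef_rot: [-0.0, -0.359, 0.933, -0.0]
contact_force: [-0.0, -0.5, -0.6]
grip_width: 0.0428
finger_force: 0.0
```

```bash
python3 - <<'E'
from h import *
st(); c=snap('wrist','w14'); reds(c,.0045)
plan([(.5,.4585,.4031,.003,.841,2)])
E
```

```text
t 26.57 p [0.458  0.4031 0.1595] s 0.837 F [-0.  -0.5 -0.6] w 0.0428 ff 0.0 q [ 1.05  0.07 -0.01  0.   -1.49 -1.89]
[[310, 292], [311, 122]] ends [[0.5078, 0.4469], [0.4046, 0.3547]] mid [0.4562 0.4008] len 0.1384 ang -2.412
[[0.5,0,0,39,0.0],[0.5,-0.5,0,78.5,0.0],[0.5,-0.5,0,117.5,0.0],[0.5,-0.5,0,157,0.0],[0.5,-0.5,0,157,0.0],[0.5,-0.5,0,157,0.0]]
end [0.4586 0.403  0.0029] 0.838
```

Emit:
servo_tool(
  moves=[
    [0.5,0,0,39,0],
    [0.5,-0.5,0,78.5,0],
    [0.5,-0.5,0,117.5,0],
    [0.5,-0.5,0,157,0],
    [0.5,-0.5,0,157,0],
    [0.5,-0.5,0,157,0],
    [0,-0.5,0,157,0],
    [0,-0.5,0,157,0],
    [0,-0.5,0,157,0],
    [0,-0.5,0,157,0],
  ],
)

```text
time_s: 27.45
position: [0.4588, 0.4035, 0.0037]
eef_rot: [0.0, -0.358, 0.934, 0.0]
contact_force: [-0.2, -1.2, 2.5]
grip_width: 0.0071
finger_force: 49.1
```

```bash
python3 - <<'E'
from h import *
st(); p=env.observe()['position']; g=D(.038,0)
plan([(0,*p[:2],.14,.837),(0,*g,.14,.96,2),(0,*g,.063,.96,2)])
E
```

```text
t 27.45 p [0.4588 0.4035 0.0037] s 0.838 F [-0.2 -1.2  2.5] w 0.0071 ff 49.1 q [ 1.05  0.16 -0.21  0.   -1.2  -1.89]
[[0,0,0,-34,-0.0],[0,0,0,-68,-0.0],[0,0,0,-102,-0.0],[0,0,0,-136.5,-0.0],[0,21.5,-33.5,-136.5,0.01],[0,42.5,-67,-136.5,0.02],[0,64,-100.5,-136.5,0.03],[0,85.5,-134,-136.5,0.04],[0,106.5,-168,-136.5,0.06],[0,128,-201.5,-136.5,0.07]]
[[0,19,-35,0,0.01],[0,38,-69.5,0,0.02],[0,56.5,-104.5,0,0.03],[0,75.5,-139.5,0,0.04],[0,94.5,-174.5,0,0.05],[0,94.5,-174.5,0,0.05],[0,94.5,-174.5,0,0.05],[0,94.5,-174.5,38.5,0.05],[0,94.5,-174.5,77,0.05],[0,94.5,-174.5,77,0.05]]
[[0,0,0,0,0.0]]
end [ 0.5315 -0.0275  0.0632] 0.958
```

Emit:
servo_tool(
  moves=[
    [0,0,0,-34,0],
    [0,0,0,-68,0],
    [0,0,0,-102,0],
    [0,0,0,-136.5,0],
    [0,21.5,-33.5,-136.5,0.01],
    [0,42.5,-67,-136.5,0.02],
    [0,64,-100.5,-136.5,0.03],
    [0,85.5,-134,-136.5,0.04],
    [0,106.5,-168,-136.5,0.06],
    [0,128,-201.5,-136.5,0.07],
  ],
)

```text
time_s: 28.28
position: [0.498, 0.1664, 0.1395]
eef_rot: [0.0, -0.325, 0.946, 0.0]
contact_force: [0.5, 0.9, 0.4]
grip_width: 0.0073
finger_force: 48.9
```

Emit:
servo_tool(
  moves=[
    [0,19,-35,0,0.01],
    [0,38,-69.5,0,0.02],
    [0,56.5,-104.5,0,0.03],
    [0,75.5,-139.5,0,0.04],
    [0,94.5,-174.5,0,0.05],
    [0,94.5,-174.5,0,0.05],
    [0,94.5,-174.5,0,0.05],
    [0,94.5,-174.5,38.5,0.05],
    [0,94.5,-174.5,76,0.05],
    [0,94.5,-174.5,76,0.05],
  ],
)

```text
time_s: 29.12
position: [0.5264, -0.0268, 0.0552]
eef_rot: [-0.006, -0.302, 0.953, 0.002]
contact_force: [-1.7, 0.9, -2.4]
grip_width: 0.0072
finger_force: 49.0
```

Emit:
servo_tool(
  moves=[
    [0,0,0,0,0],
    [0,0,0,0,0],
  ],
)

```text
time_s: 29.28
position: [0.5323, -0.027, 0.0658]
eef_rot: [0.001, -0.303, 0.953, -0.001]
contact_force: [-1.0, 0.2, 0.5]
grip_width: 0.0073
finger_force: 49.0
```

```bash
python3 - <<'E'
from h import *
st(); c=snap('wrist','w15'); z=env.observe()['position'][2]
for e in reds(c,z+.001): 
    for q in e[1]: m=q-O; print('pen',(m@DX()).round(4),(m@DY()).round(4))
E
```

```text
t 29.28 p [ 0.5323 -0.027   0.0658] s 0.956 F [-1.   0.2  0.5] w 0.0073 ff 49.0 q [ 0.33 -0.1  -0.35  0.   -1.31 -1.28]
[[459, 375], [500, 123]] ends [[0.5203, 0.0431], [0.4337, -0.0159]] mid [0.477  0.0136] len 0.1049 ang -2.544
[[385, 360], [406, 125]] ends [[0.5328, 0.0123], [0.4532, -0.0423]] mid [ 0.493 -0.015] len 0.0966 ang -2.54
[[310, 436], [316, 126]] ends [[0.5849, 0.0097], [0.4718, -0.068]] mid [ 0.5284 -0.0291] len 0.1372 ang -2.54
pen -0.0264 0.0315
pen -0.0277 -0.0734
pen 0.006 0.024
pen 0.0051 -0.0726
pen 0.038 0.0652
pen 0.0368 -0.072
```

Emit:
servo_tool(
  moves=[
    [0,0,0,10,0],
    [0,0,0,20,0],
    [0,0,0,21,0],
    [0,0,0,21,0],
    [0,0,0,21,0],
    [0.33,0,0,21,0],
    [0.33,0,0,21,0],
    [0.33,0,0,21,0],
    [0.33,0,0,21,0],
  ],
)

```text
time_s: 30.08
position: [0.5312, -0.0276, 0.0423]
eef_rot: [-0.0, -0.302, 0.953, 0.0]
contact_force: [0.2, 0.3, 0.3]
grip_width: 0.028
finger_force: 0.0
```

Emit:
servo_tool(
  moves=[
    [0.33,0,0,-35,0],
    [0.33,0,0,-70,0],
    [0.33,0,0,-100,0],
    [0.33,0,0,-120,0],
    [0.33,0,0,-120,0],
    [0.33,0,0,-120,0],
  ],
)

```text
time_s: 30.58
position: [0.5318, -0.0273, 0.1637]
eef_rot: [0.001, -0.302, 0.953, 0.0]
contact_force: [-0.6, -0.0, -0.3]
grip_width: 0.0282
finger_force: 0.0
```

```bash
python3 - <<'E'
from h import *
st(); c=snap('wrist','w16')
for e in reds(c,.0425): 
    for q in e[1]: m=q-O; print('pen',(m@DX()).round(4),(m@DY()).round(4))
print('side');s=snap('side','side2')
for e in reds(s,.0425,(200,240,360,320),15): 
    for q in e[1]: m=q-O; print('pen',(m@DX()).round(4),(m@DY()).round(4))
E
```

```text
t 30.58 p [ 0.5318 -0.0273  0.1637] s 0.957 F [-0.6 -0.  -0.3] w 0.0282 ff 0.0 q [ 0.33 -0.14 -0.21 -0.   -1.5  -1.28]
[[312, 308], [314, 120]] ends [[0.5838, 0.01], [0.4709, -0.0683]] mid [ 0.5274 -0.0292] len 0.1374 ang -2.536
[[361, 294], [370, 122]] ends [[0.5528, 0.0332], [0.4505, -0.0372]] mid [ 0.5016 -0.002 ] len 0.1242 ang -2.539
[[409, 309], [429, 122]] ends [[0.5415, 0.0716], [0.4284, -0.0058]] mid [0.4849 0.0329] len 0.137 ang -2.541
pen 0.0372 0.0644
pen 0.0365 -0.073
pen 0.0004 0.0523
pen -0.0007 -0.0718
pen -0.0375 0.0651
pen -0.039 -0.0719
side
[[270, 284], [339, 261]] ends [[0.4268, -0.0173], [0.5796, 0.019]] mid [0.5032 0.0009] len 0.1571 ang 0.233
pen -0.0306 -0.0798
pen 0.0274 0.0661
```

View pics/w16.png

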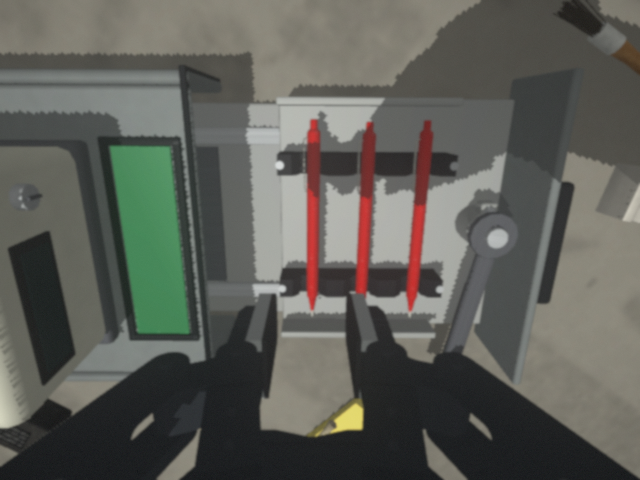

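```bash
python3 - <<'E'
from h import *
c=load('w16')
P=O-.086*DX()
K=lambda f:P+.095*(np.cos(f)*DX()+np.sin(f)*DY())
S=lambda f:1.13+.75*(1.4-f)
print('P',P,'hub meas',ray(c,497,238,.065),'K',K(1.4),K(0))
plan([(.35,*K(1.4),.13,1.13,2),(.35,*K(1.4),.064,1.13,2)])
print('arc')
arc=[(.2,*K(f),.064,S(f)) for f in [1.4,1.3,1.2,1.1,1.0,.9,.8,.7,.6,.5,.4,.3,.2,.1,0,-.03]]
plan([*arc,(*arc[-1],3)],start=(*K(1.4),.064,1.13))
E
```

```text
P [0.46036293 0.07394043] hub meas [0.46169116 0.07300945 0.065     ] K [0.5463061  0.11442218] [ 0.51486318 -0.00387167]
[[0.35,-23.5,27,8,0.04],[0.35,-47,53.5,15.5,0.09],[0.35,-71,80.5,23.5,0.13],[0.35,-94.5,107,31,0.17],[0.35,-94.5,107,31,0.17],[0.35,-94.5,107,31,0.17],[0.35,-94.5,107,64,0.17],[0.35,-94.5,107,97,0.17],[0.35,-94.5,107,97,0.17],[0.35,-94.5,107,97,0.17]]
end [0.5464 0.1144 0.0641] 1.127
arc
[[0.2,0,0,0,0.0],[0.2,0.5,-9.5,0,0.07],[0.2,2,-19,0,0.15],[0.2,4.5,-28,0,0.22],[0.2,7.5,-37,0,0.3],[0.2,11.5,-45.5,0,0.38],[0.2,16.5,-53.5,0,0.45],[0.2,22.5,-61,0,0.52],[0.2,29,-68,0,0.6],[0.2,36,-74.5,0,0.67]]
[[0.2,2.5,-9,0,0.08],[0.2,6,-18,0,0.16],[0.2,10.5,-26.5,0,0.23],[0.2,16,-34,0,0.3],[0.2,22,-41.5,0,0.38],[0.2,23.5,-43.5,0,0.4],[0.2,23.5,-43.5,0,0.4],[0.2,23.5,-43.5,0,0.4],[0.2,23.5,-43.5,0,0.4],[0.2,23.5,-43.5,0,0.4]]
end [ 0.5128 -0.0053  0.064 ] 2.2
```

Emit:
servo_tool(
  moves=[
    [0.35,-23.5,27,8,0.04],
    [0.35,-47,53.5,15.5,0.09],
    [0.35,-71,80.5,23.5,0.13],
    [0.35,-94.5,107,31,0.17],
    [0.35,-94.5,107,31,0.17],
    [0.35,-94.5,107,31,0.17],
    [0.35,-94.5,107,64,0.17],
    [0.35,-94.5,107,97,0.17],
    [0.35,-94.5,107,97,0.17],
    [0.35,-94.5,107,97,0.17],
  ],
)

```text
time_s: 31.52
position: [0.5457, 0.1127, 0.0637]
eef_rot: [-0.002, -0.22, 0.976, -0.001]
contact_force: [-0.3, 0.6, 1.4]
grip_width: 0.0301
finger_force: 0.0
```

Emit:
servo_tool(
  moves=[
    [0.2,0,0,0,0],
    [0.2,0,0,0,0],
    [0.2,0.5,-9.5,0,0.07],
    [0.2,2,-19,0,0.15],
    [0.2,4.5,-28,0,0.22],
    [0.2,7.5,-37,0,0.3],
    [0.2,11.5,-45.5,0,0.38],
    [0.2,16.5,-53.5,0,0.45],
    [0.2,22.5,-61,0,0.52],
    [0.2,29,-68,0,0.6],
  ],
)

```text
time_s: 32.35
position: [0.5511, 0.0403, 0.0677]
eef_rot: [0.002, 0.08, 0.997, 0.001]
contact_force: [-0.1, 0.7, 0.0]
grip_width: 0.0169
finger_force: 0.3
```

```bash
python3 - <<'E'
from h import *
st()
P=O-.086*DX()
K=lambda f:P+.095*(np.cos(f)*DX()+np.sin(f)*DY())
S=lambda f:1.13+.75*(1.4-f)
print(K(.6))
arc=[(.2,*K(f),.064,S(f)) for f in [.5,.4,.3,.2,.1,0,-.03]]
plan([*arc,(*arc[-1],3)],start=(*K(.6),.064,S(.6)))
E
```

```text
t 32.35 p [0.5511 0.0403 0.0677] s 1.731 F [-0.1  0.7  0. ] w 0.0169 ff 0.3 q [ 0.44 -0.05 -0.3   0.   -1.31 -2.17]
[0.54927995 0.04049248]
[[0.2,2.5,-9,0,0.07],[0.2,5.5,-18,0,0.15],[0.2,10,-26.5,0,0.22],[0.2,14.5,-35,0,0.3],[0.2,20.5,-42.5,0,0.37],[0.2,27,-49.5,0,0.45],[0.2,29,-51,0,0.47],[0.2,29,-51,0,0.47],[0.2,29,-51,0,0.47],[0.2,29,-51,0,0.47]]
[[0.2,0,0,0,0.0]]
end [ 0.5126 -0.0053  0.064 ] 2.2
```

Emit:
servo_tool(
  moves=[
    [0.2,2.5,-9,2,0.07],
    [0.2,5.5,-18,2,0.15],
    [0.2,10,-26.5,2,0.22],
    [0.2,14.5,-35,2,0.3],
    [0.2,20.5,-42.5,2,0.37],
    [0.2,27,-49.5,2,0.45],
    [0.2,30,-52,2,0.47],
    [0.2,30,-52,2,0.47],
    [0.2,30,-52,2,0.47],
    [0.2,30,-52,2,0.47],
  ],
)

```text
time_s: 33.18
position: [0.5125, -0.006, 0.0639]
eef_rot: [0.0, 0.307, 0.952, 0.0]
contact_force: [0.7, 0.2, -0.2]
grip_width: 0.0174
finger_force: 0.2
```

```bash
python3 - <<'E'
from h import *
st(); c=snap('wrist','w17')
h=D(-.115,0)
p=env.observe()['position']; s=yaw()
plan([(.3,*p[:2],p[2],s,2),(.3,*p[:2],.14,s),(.3,*D(-.17,0),.14,1.4)])
E
```

```text
t 33.18 p [ 0.5125 -0.006   0.0639] s 2.196 F [ 0.7  0.2 -0.2] w 0.0174 ff 0.2 q [ 0.38 -0.15 -0.41  0.   -1.32 -2.58]
[[0.3,0,0,0,0.0],[0.3,0,0,0,0.0],[0.3,0,0,0,0.0],[0.3,0,0,-38,0.0],[0.3,0,0,-76.5,0.0],[0.3,24,9,-76.5,-0.11],[0.3,48,17.5,-76.5,-0.23],[0.3,72,26.5,-76.5,-0.34],[0.3,96,35.5,-76.5,-0.45],[0.3,120,44,-76.5,-0.57]]
[[0.3,15.5,20.5,0,-0.11],[0.3,31,41,0,-0.23]]
end [0.4122 0.1426 0.1402] 1.396
```

View pics/w17.png

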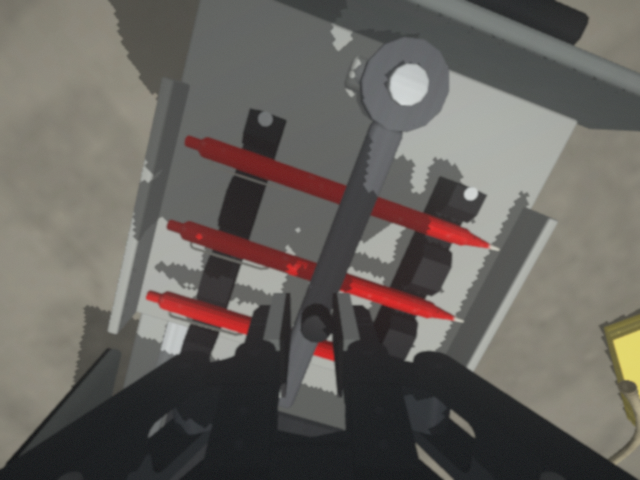

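Emit:
servo_tool(
  moves=[
    [0.3,0,0,0,0],
    [0.3,0,0,0,0],
    [0.3,0,0,0,0],
    [0.3,0,0,-38,0],
    [0.3,0,0,-76.5,0],
    [0,24,9,-76.5,-0.11],
    [0,48,17.5,-76.5,-0.23],
    [0,72,26.5,-76.5,-0.34],
    [0,96,35.5,-76.5,-0.45],
    [0,120,44,-76.5,-0.57],
  ],
)

```text
time_s: 34.07
position: [0.4399, 0.1006, 0.1397]
eef_rot: [-0.0, 0.026, 1.0, -0.0]
contact_force: [0.2, -0.0, 0.2]
grip_width: 0.0001
finger_force: 0.0
```

```bash
python3 - <<'E'
from h import *
st(); c=load('w17'); a=ray(c,408,85,.066)[:2]; 
for z in (.072,.074): 
  k=ray(c,316,317,z)[:2]; d=k-a; print(np.hypot(*d),np.arctan2(d@DY(),d@DX()))
c=snap('wrist','w18'); 
for e in reds(c,.0425,mina=30): 
    for q in e[1]: m=q-O; print('pen',(m@DX()).round(4),(m@DY()).round(4))
plan([(0,*D(-.17,0),.14,.96,2),(0,*D(-.17,0),.05,.96,2)])
E
```

```text
t 34.07 p [0.4399 0.1006 0.1397] s 1.622 F [ 0.2 -0.   0.2] w 0.0001 ff 0.0 q [ 0.68 -0.37 -0.44 -0.   -1.5  -2.3 ]
0.09072981500144685 -0.013178809769692034
0.08969057866534932 -0.0177815625303135
[[142, 231], [212, 304]] ends [[0.429, -0.0077], [0.4841, 0.0305]] mid [0.4565 0.0114] len 0.0671 ang 0.606
[[103, 266], [170, 333]] ends [[0.4519, -0.0383], [0.5049, -0.0017]] mid [ 0.4784 -0.02  ] len 0.0643 ang 0.604
[[64, 295], [134, 361]] ends [[0.4718, -0.0696], [0.5268, -0.0319]] mid [ 0.4993 -0.0508] len 0.0667 ang 0.602
[[228, 322], [260, 356]] ends [[0.4982, 0.0404], [0.5269, 0.0603]] mid [0.5126 0.0504] len 0.035 ang 0.608
[[187, 351], [198, 358]] ends [[0.5207, 0.0078], [0.5269, 0.015]] mid [0.5238 0.0114] len 0.0095 ang 0.855
[[188, 415], [198, 417]] ends [[0.5765, 0.0006], [0.5794, 0.0075]] mid [0.5779 0.004 ] len 0.0075 ang 1.177
pen -0.0371 -0.0726
pen -0.0368 -0.0055
pen 0.0011 -0.0713
pen 0.0015 -0.007
pen 0.0382 -0.073
pen 0.0388 -0.0063
pen -0.0368 0.0117
pen -0.0367 0.0467
pen 0.0027 0.0115
pen 0.0004 0.0207
pen 0.0407 0.053
pen 0.0367 0.0594
[[0,4.5,6.5,0,-0.11],[0,9.5,13,0,-0.22],[0,14,19.5,0,-0.33],[0,18.5,25.5,0,-0.43],[0,23.5,32,0,-0.54],[0,28,38.5,0,-0.65],[0,28,38.5,0,-0.65],[0,28,38.5,0,-0.65],[0,28,38.5,30,-0.65],[0,28,38.5,60,-0.65]]
[[0,0,0,30,-0.0],[0,0,0,30,-0.0],[0,0,0,30,-0.0]]
end [0.4122 0.1427 0.0498] 0.962
```

Emit:
servo_tool(
  moves=[
    [0,4.5,6.5,0,-0.11],
    [0,9.5,13,0,-0.22],
    [0,14,19.5,0,-0.33],
    [0,18.5,25.5,0,-0.43],
    [0,23.5,32,0,-0.54],
    [0,28,38.5,0,-0.65],
    [0,28,38.5,0,-0.65],
    [0,28,38.5,0,-0.65],
    [0,28,38.5,30,-0.66],
    [0,28,38.5,60,-0.66],
  ],
)

```text
time_s: 34.95
position: [0.4161, 0.1403, 0.0807]
eef_rot: [0.002, -0.296, 0.955, 0.001]
contact_force: [-0.0, 0.4, -1.7]
grip_width: -0.0001
finger_force: 0.0
```

Emit:
servo_tool(
  moves=[
    [0,0,0,28,0],
    [0,0,0,28,0],
    [0,0,0,28,0],
    [0,0,-10,28,0],
    [0,0,-20,28,0],
    [0,0,-28,28,0],
    [0,0,-36,28,0],
    [0,0,-42,28,0],
    [0,0,-50,28,0],
  ],
)

```text
time_s: 35.7
position: [0.4441, 0.0987, 0.0526]
eef_rot: [0.001, -0.297, 0.955, 0.0]
contact_force: [-1.5, 2.4, 1.9]
grip_width: 0.0003
finger_force: 1.3
```

```bash
python3 - <<'E'
from h import *
st(); m=np.array(env.observe()['position'])[:2]-O; print(m@DX(),m@DY())
E
```

```text
t 35.7 p [0.4441 0.0987 0.0526] s 0.968 F [-1.5  2.4  1.9] w 0.0003 ff 1.3 q [ 0.67 -0.32 -0.56 -0.   -1.32 -1.63]
-0.11558720291259077 0.0008352848067900154
```

Emit:
servo_tool(
  moves=[
    [0,0,-8,0,0],
    [0,0,-17,0,0],
    [0,0,-27,0,0],
    [0,0,-37,0,0],
    [0,0,-47,0,0],
    [0,0,-57,0,0],
    [0,0,-67,0,0],
    [0,0,-77,0,0],
    [0,0,-87,0,0],
    [0,0,-97,0,0],
  ],
)

```text
time_s: 36.53
position: [0.4988, 0.018, 0.0516]
eef_rot: [-0.0, -0.297, 0.955, 0.0]
contact_force: [-0.2, 3.2, 0.3]
grip_width: 0.0002
finger_force: 1.5
```

Emit:
servo_tool(
  moves=[
    [0,0,-10,0,0],
    [0,0,-20,0,0],
    [0,0,-30,0,0],
    [0,0,-40,0,0],
    [0,0,-50,0,0],
    [0,0,-58,0,0],
    [0,0,-65,0,0],
    [0,0,-70,0,0],
    [0,0,-74,0,0],
    [0,0,-78,0,0],
  ],
)

```text
time_s: 37.37
position: [0.5424, -0.0459, 0.0515]
eef_rot: [-0.001, -0.297, 0.955, 0.0]
contact_force: [-1.3, 1.5, -0.3]
grip_width: 0.0002
finger_force: 1.0
```

```bash
python3 - <<'E'
from h import *
st(); m=np.array(env.observe()['position'])[:2]-O; print(m@DX(),m@DY())
E
```

```text
t 37.37 p [ 0.5424 -0.0459  0.0515] s 0.968 F [-1.3  1.5 -0.3] w 0.0002 ff 1.0 q [ 0.28 -0.05 -0.34 -0.   -1.29 -1.25]
0.059251813785894766 -0.001538651384943926
```

Now at x≈59 mm; the detent ahead, go on in small steps.

Emit:
servo_tool(
  moves=[
    [0,0,-4,0,0],
    [0,0,-8,0,0],
    [0,0,-12,0,0],
    [0,0,-16,0,0],
    [0,0,-20,0,0],
    [0,0,-23,0,0],
    [0,0,-26,0,0],
    [0,0,-28,0,0],
    [0,0,-30,0,0],
    [0,0,-30,0,0],
  ],
)

```text
time_s: 38.2
position: [0.5522, -0.0599, 0.0517]
eef_rot: [-0.006, -0.299, 0.954, 0.01]
contact_force: [-52.3, 54.7, 34.8]
grip_width: 0.0001
finger_force: 37.7
```

```bash
python3 - <<'E'
from h import *
st(); m=np.array(env.observe()['position'])[:2]-O; print(m@DX(),m@DY())
E
```

```text
t 38.2 p [ 0.5522 -0.0599  0.0517] s 0.963 F [-52.3  54.7  34.8] w 0.0001 ff 37.7 q [ 0.24 -0.01 -0.29 -0.02 -1.31 -1.2 ]
0.07629968877577253 -0.0015306901389080044
```

Emit:
servo_tool(
  moves=[
    [0,0,10,0,0],
    [0,0,25,0,0],
    [0,0,50,0,0],
    [0,0,75,-20,0],
    [0,0,95,-60,0],
    [0,0,95,-95,0],
    [0,0,95,-125,0],
    [0,0,95,-125,0],
    [0,0,95,-125,0],
  ],
)

```text
time_s: 38.95
position: [0.5069, 0.0081, 0.1793]
eef_rot: [0.002, -0.297, 0.955, -0.0]
contact_force: [0.4, 0.1, -0.4]
grip_width: 0.0
finger_force: 0.0
```

```bash
python3 - <<'E'
from h import *
st(); a=snap('scene','scene3'); b=snap('side','side3')
A=cv2.cvtColor(a['pixels'],cv2.COLOR_RGB2BGR)[150:330,240:520]; B=cv2.cvtColor(b['pixels'],cv2.COLOR_RGB2BGR)[210:480,200:480]
A=cv2.resize(A,(400,257),interpolation=2); B=cv2.resize(B,(400,386),interpolation=2)
o=np.zeros((386,800,3),'uint8'); o[:257,:400]=A; o[:,400:]=B; cv2.imwrite('pics/fin.png',o)
E
```

```text
t 38.95 p [0.5069 0.0081 0.1793] s 0.967 F [ 0.4  0.1 -0.4] w 0.0 ff 0.0 q [ 0.41 -0.22 -0.25  0.   -1.53 -1.38]
```

View pics/fin.png

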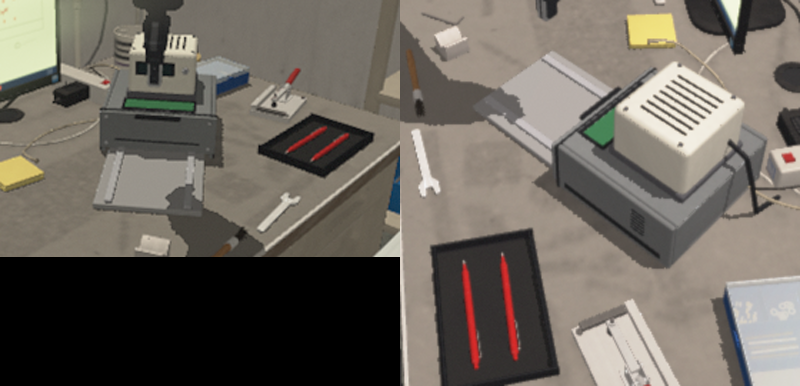

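```bash
python3 -c "
from station import env
print(env.sign_off())"
```

```text
the job is handed in; nothing more can be done
None
```

I handed the job in at about 39 s of the 208 s allowed, but sign-off returned no verdict. The keeper was swung right out and later closed (about 0 rad by camera), both marked pens lie in the tray, and the three blanks lay one to a groove, nibs to +y, when last seen before the push. The drawer looks flush with the guard and hit a stop at about 80 N, though I have no direct reading that it clicked.

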